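# Clamp a flagged battery cell in the check nest with its sunken knob

## Robot

A 6-joint arm with a two-finger parallel gripper is mounted at the origin on the work surface. World frame = base frame: x ahead of the robot, y to its left, z up, the work surface at z = 0. Lengths are in m, angles in rad, forces in N, time in s.
With the tool pointing down it reaches from about 0.3 to 0.775 m from the base axis. Payload 14.6 kg.
Tool frame: the origin (TCP) lies between the finger pads; the fingertips stand 19 mm ahead of it and the grasp point (between the pads) is the TCP (ctrl.finger_overhang is the distance from the TCP to the fingertips, in m); z points along the fingers, y is the direction in which the jaws open and shut (so a half turn about z gives the same grasp; the last joint's range is limited). The gripper opens to 94 mm and grips with 3 to 60 N. Pads are 16 mm wide; open, the fingers measure 119 mm over their backs; the gripper's body (75 mm by 177 mm) begins 78 mm behind the grasp point.
Start: joints at [1.257, 0.3, 1.521, -0, 1.321, -0.067], TCP at [0.134, 0.533, 0.224] pointing down, gripper open.
Joint ranges: [-3.03, 3.03], [-0.79, 2.21], [0.23, 2.52], [-1.04, 4.18], [0, 3.07], [-2.55, 2.55]. Speed limits (rad/s): [2.22, 2.22, 2.57, 3.14, 3.14, 3.14].

## Interface

Orientations are given as [roll, pitch, yaw] about the fixed x, y, z axes, in that order (R = Rz(yaw) Ry(pitch) Rx(roll)).
In Python, from station import ctrl gives the robot as it stands.
- The arm moves only by the tool send_rows, never from a script. Its argument "series" is a list of rows, each a list of 7 numbers: the turn, a rotation vector about the tool's x, y, z in degrees, then the shift along the tool's x, y, z in m, then the gripper's target within -1 to 1 (fully open at 1, half-way at 0, shut at -1). A call has 1 to 8 rows; each row is the pose to reach, as a shift and turn from the pose commanded when the call began, along the tool's axes at that moment; what a row does not reach only later rows make up. A row lasts 1/10 s, in which the tool goes at most 50 mm and 8.59 degrees, less where a joint would pass 70% of its speed; a pose out of reach is approached as far as the arm can. A call with a gripper value outside its range is refused whole. The fingers move at their own pace and stop on an object; "force" is the grip in N (left out, the last holds). Time passes only in rows, so rows that repeat a pose let the fingers close. It gives the time, the measured TCP pose, the force and the opening at its end, in the units of the state.
- ctrl.get_obs(): the state, without advancing time (a new reading comes with each control period).
- ctrl.camera(name): name is "side" or "top"; returns a dict with "pixels" (480x640x3 uint8, red, green, blue), "z_map" (480x640 float32, m along the optical axis (not along the pixel's ray), 0 where there is no reading), "fov_y" (degrees; the focal length in pixels is half the picture's height over the tangent of half this angle, whatever the lens; pixels are square), "cx", "cy" (the principal point, pixels), "R" (3x3) and "t" (3): a world point X has camera coordinates R X + t. Camera axes: x right, y down, z forward; pixel columns grow to the right and rows downward; lengths in m; the calibration is good to about 2 mm. A picture is of the moment at which its call begins.
- ctrl.hand_in(): hands the job in, once; it reports no verdict.
The state is a dict: "time_s": time; "qpos": joint angles; "joint_vel": joint speeds; "tau": joint torques, N m; "ee_pos": TCP position; "eef_rot": TCP orientation; "force": force on the tool from outside, world axes, zero at the start; "moment": the same for the moment, N m; "grip_width": finger opening in m.
Only numpy, scipy, OpenCV 4.12 (cv2) and the standard library are available. Lean on these libraries where they do the work, as an engineer would, in place of code of your own. Each camera call takes 0.05 s, during which the arm holds its last target.

## Task

Take the red-banded battery cell out of the lime-green tray and stand it upright on the check nest, in the open space between the sliding jaw and the V-block, and let go of it. Then turn the small black knob sunk in the nest's round well clockwise until you feel the jaw press the cell snugly against both faces of the V-block, with about 15 N and never more than 30 N, which would dent the can, and take your hand off. Move the jaw only by its knob, do not lean on its housing, and leave the other cells and the things on the bench where they are.

Things in the scene. Friction and masses are not known exactly. Their poses are not given: they have to be found in the camera images.
- cell_mid (a point): centre of the cell to be clamped: an upright bright steel cylinder 32 mm in diameter and 70 mm tall, 145 g, with a red band round its upper half and a red top; this point is half-way up (35 mm above its foot). It stands in a pocket of the tray, its foot 11 mm above the bench; z is up
- tray: fixed lime-green tray 145 x 229 x 25 mm (x, y, z of its own frame; origin at the centre of its underside, on the bench), with 3 x 5 round pockets 35 mm wide and 14 mm deep, pitch 42 mm; four cells stand in it, at least 84 mm apart, all of the same size
- fixture: base plate of the fixed check nest, aluminium, 110 x 235 x 12 mm; origin on the bench, y runs along the nest from knob to cell (plate from y -114 to +120 mm). It carries the control head at its -y end, and at its +y end a steel wear plate (top 15 mm above the bench) for the cell, with jaw and V-block over it. Nothing stands higher than the head (63 mm)
- nest (a point): point on the top of the wear plate (15 mm above the bench; x 0, y 37.5 mm of the nest) where the cell's foot is to be set down, clear of jaw and V-block by at least 4 mm on each side. A cell standing off-centre in x touches one face of the V first, up to 0.6 rad of knob too early, and slides along it at a few newtons until it sits between both faces and bears fully
- jaw: sliding jaw 44 mm wide (x), 16 mm thick (y), 16 to 43 mm above the bench, with a sprung brass face (1 mm per 20 N); origin on the bench under the middle of the face, axes as the nest's; slides along +y to the V-block: 90 degrees, dark, 56 mm wide, 44 mm high, at another place each time (a seated cell's axis at y 42 to 50 mm of the nest, not measured): where the jaw bears must be felt
- head: control head of the nest, fixed on the base plate: dark grey block 104 x 100 x 50 mm, top 62 mm above the bench; origin at the centre of its underside, 12 mm above the bench, on the knob's axis (x 0, y -60 mm of the nest), axes as the nest's. In its top a round well 80 mm in diameter and 40 mm deep, floor 22 mm above the bench, the knob in its middle, a free ring 27 mm wide round it
- knob_top (a point): centre of the top face of the knob, on its upright axis: a round knurled black knob 26 mm in diameter and 26 mm tall with a white pointer line on top. Its top is 50 mm above the bench (12 mm below the head's top), its foot 24 mm above the bench
- knob (a joint): knob angle, rad, growing clockwise seen from above; 0 to 3.4, starts at 0.3 to 0.9. By rack and pinion the jaw moves 8 mm to the V-block per rad; it bears fully between 2.0 and 3.0 rad. A brake drags up to 0.20 N m in turning, leaves some in the hand after each stop, and holds the knob where left. Once bearing, force rises about 100 N per rad and the felt moment 0.7 N m per rad (0.007 per N)
- cell_b_mid (a point): centre of another cell (same size, no band, black top) in the tray; leave it
- cell_c_mid (a point): centre of another cell in the tray; leave it
- cell_d_mid (a point): centre of another cell in the tray; leave it
- gauge_ring: steel gauge ring 52 mm wide, 22 mm tall, lying on the bench; leave it
- wipe_bottle: white bottle 60 mm wide, 120 mm tall; leave it
- reject_bin: empty red bin 120 x 100 x 60 mm; leave it
- scanner: hand scanner, yellow and black, 150 mm long, lying on the bench; leave it
Things that resemble listed ones, but are neither listed nor needed, are in the scene too. What is shaped like the part that bears cell_mid but turquoise or yellow is not meant.

How it is judged:
On the way:
1. the red-banded cell stands free and upright in the nest, not yet touched by fingers or jaw (z of cell_mid in the frame of nest between 0.032 and 0.038 m and horizontal distance between cell_mid and nest below 0.016 m and angle between cell_mid's own z axis and vertical below 0.05 rad and contact force between the fingers and cell below 0.2 N and contact force between jaw and cell below 1 N), for 0.2 s.
At the end, for the whole second after the job is handed in: the red-banded cell stands upright (within 0.06 rad) on the nest's wear plate, centred in the V-block (within 2.5 mm of the nest's middle line), at rest and pressed by the jaw with 6 to 28 N, and the robot has let go (contact force between jaw and cell between 6 and 28 N and z of cell_mid in the frame of nest between 0.032 and 0.038 m and horizontal distance between cell_mid and nest below 0.017 m and angle between cell_mid's own z axis and vertical below 0.06 rad and linear speed of cell below 0.01 m/s and x of cell_mid in the frame of fixture between -0.0025 and 0.0025 m); the robot touches nothing.
It fails at once if the jaw pressed the cell with more than 30 N (contact force between jaw and cell above 30 N).
It fails at once if the jaw was pushed by the robot instead of by its knob (contact force between any of the fingers, the arm and jaw above 4 N).
It fails at once if the robot leaned on the control head (deck, wall or floor of the well) with more than 25 N (contact force between any of the fingers, the arm and head above 25 N).
It fails at once if another cell or a thing on the bench was moved by more than 15 mm (distance of any of cell_b_mid, cell_c_mid, cell_d_mid, gauge_ring, wipe_bottle, reject_bin, scanner from where it was at the start of the episode above 0.015 m).
It also fails if it takes over 72 s, if anything falls off the work surface, if the arm or the gripper's body presses on something with over 40 N, if the wrist force passes 120 N, or if a joint passes its speed limit or range.

## Working session

There is one attempt and no reset: what is moved stays moved. The work goes in short steps, Python scripts to look and compute and a tool call to move; the robot and the scene stay as the last step left them, time stands still between calls to the robot, and variables do not carry over. Pictures are saved under pics/ and viewed, and the job is handed in when it is done.

Besides the shell and the picture viewer there is one more tool, called as a command line: name --pt "numbers of a row" for each row, then --argument value for the rest. send_rows: Moves the arm, as the interface text tells. Its arguments: {"type":"object","properties":{"series":{"type":"array"},"force":{"type":"number"}},"required":["series"]}

```bash
ls; mkdir -p pics; python3 - <<'E'
from station import ctrl
import cv2,numpy as np
o=ctrl.get_obs(); print(o)
for n in("side","top"):
    c=ctrl.camera(n); cv2.imwrite(f"pics/{n}0.png",c["pixels"][:,:,::-1]); np.savez(f"{n}0.npz",**c)
    print(n,c["fov_y"],c["cx"],c["cy"],c["R"],c["t"])
print(ctrl.finger_overhang, [a for a in dir(ctrl) if a[0]!='_'])
E
```

```text
pics
{'time_s': 0.0, 'qpos': array([ 1.25741708e+00,  3.00451113e-01,  1.52159664e+00,  1.93746381e-06,
        1.32071218e+00, -6.66025948e-02]), 'joint_vel': array([-0.00058899,  0.00041288, -0.00101196,  0.00100095, -0.00035564,
        0.00109188]), 'tau': array([-6.26642377e-04, -5.31805372e+01, -3.52734089e+01,  7.08121830e-02,
        2.44405976e-02, -4.51423125e-05]), 'ee_pos': array([0.13428011, 0.53309787, 0.2238907 ]), 'eef_rot': array([-3.14042809e+00, -7.95588962e-05,  2.89481548e+00]), 'force': array([-0.09134279, -0.32694017,  0.28928326]), 'moment': array([-0.00741019,  0.01943409,  0.0033078 ]), 'grip_width': 0.09430991017290195}
side 49.50103139577176 316.42827739286764 240.78615609700353 [[ 0.9987255  -0.05019846 -0.00524318]
 [-0.04099097 -0.74612684 -0.66454081]
 [ 0.02944684  0.66390877 -0.74723358]] [-0.56530134  0.07085134  1.13912632]
top 42.320020922885334 315.9355503244494 247.27213760511728 [[ 1.35620436e-02 -9.99908014e-01  1.84423650e-04]
 [-9.97226930e-01 -1.35391764e-02 -7.31788325e-02]
 [ 7.31745980e-02  8.08542287e-04 -9.97318818e-01]] [-0.01163977  0.55726716  1.52271707]
0.019 ['MotionError', 'camera', 'finger_overhang', 'get_obs', 'hand_in']
```

View pics/side0.png

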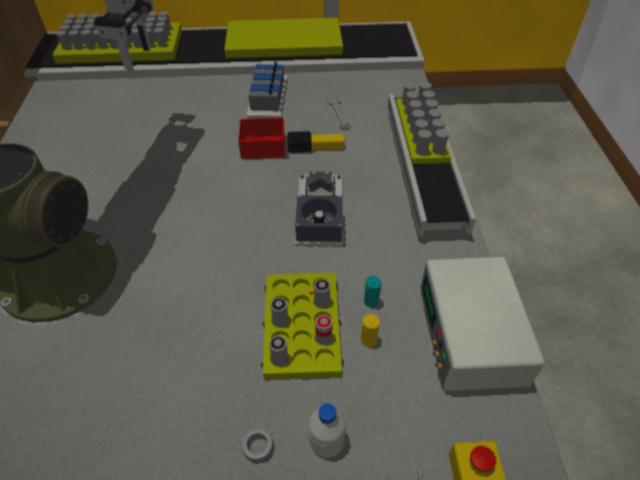

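View pics/top0.png

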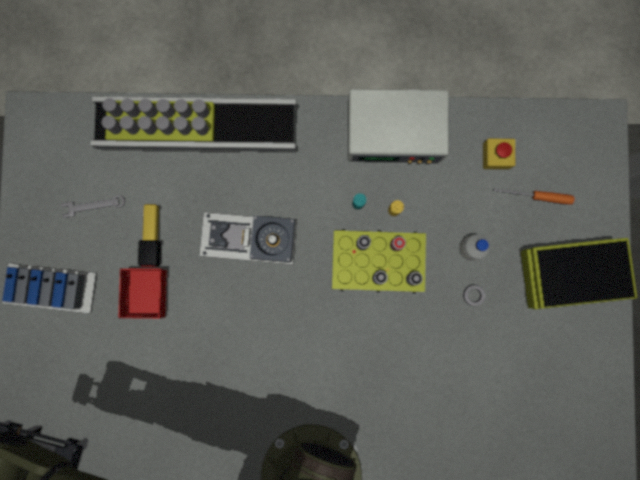

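```bash
python3 - <<'E'
import cv2,numpy as np
t=cv2.imread("pics/top0.png"); s=cv2.imread("pics/side0.png")
a=cv2.resize(t[200:305,190:440],None,fx=3.2,fy=3.2,interpolation=2)
a=cv2.convertScaleAbs(a,alpha=1.6); cv2.imwrite("pics/topc.png",a)
b=cv2.resize(s[160:390,250:400],None,fx=2.6,fy=2.6,interpolation=2)
b=cv2.convertScaleAbs(b,alpha=1.6);cv2.imwrite("pics/sidec.png",b)
E
```

```text
(no output)
```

View pics/topc.png

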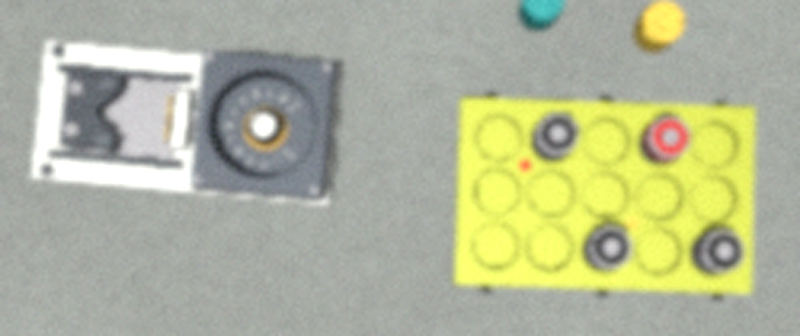

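View pics/sidec.png

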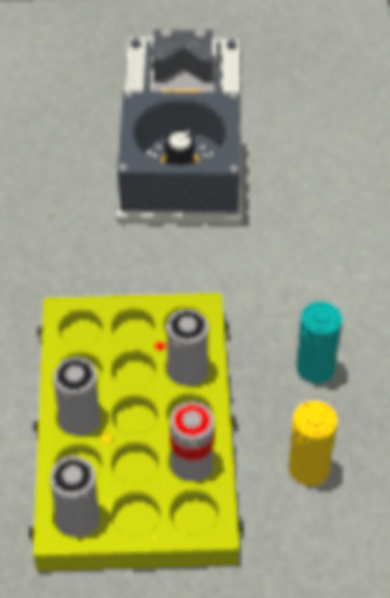

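The red-banded cell in the lime tray is at about (398,243) in the top view and (323,325) in the side view. The unbanded cells and the loose turquoise and yellow cells don't match. Next I measure.

```bash
cat > h.py <<'E'
import cv2,numpy as np
def load(f): return dict(np.load(f))
def K(c):
    f=240/np.tan(np.radians(float(c["fov_y"]))/2); return f,float(c["cx"]),float(c["cy"])
def cast(c,uv,z):
    f,cx,cy=K(c); uv=np.atleast_2d(uv).astype(float)
    d=np.c_[(uv[:,0]-cx)/f,(uv[:,1]-cy)/f,np.ones(len(uv))]@c["R"]
    o=-c["R"].T@c["t"]; s=(z-o[2])/d[:,2]; return o+d*s[:,None]
def proj(c,X):
    f,cx,cy=K(c); p=np.atleast_2d(X)@c["R"].T+c["t"]; return np.c_[f*p[:,0]/p[:,2]+cx,f*p[:,1]/p[:,2]+cy]
def zpts(c):
    f,cx,cy=K(c); v,u=np.mgrid[:480,:640]; z=c["z_map"]
    P=np.stack([(u-cx)/f*z,(v-cy)/f*z,z],-1)-c["t"]; return P@c["R"]
E
python3 - <<'E'
from h import *
T=load("top0.npz");S=load("side0.npz")
PT=zpts(T);PS=zpts(S)
print("bench z",np.median(PT[330:350,300:330,2]),np.median(PS[240:260,250:280,2]))
for n,c,P,roi in(("top",T,PT,(180,300,190,440)),("side",S,PS,(160,390,250,400))):
    hsv=cv2.cvtColor(c["pixels"],cv2.COLOR_RGB2HSV); m=np.zeros((480,640),bool)
    r0,r1,c0,c1=roi; m[r0:r1,c0:c1]=1
    red=m&((hsv[...,0]<8)|(hsv[...,0]>172))&(hsv[...,1]>110)&(hsv[...,2]>60)
    nn,l,st,ce=cv2.connectedComponentsWithStats(red.astype(np.uint8))
    for i in range(1,nn):
        if st[i,4]>15: 
            q=P[l==i]; print(n,"red",st[i],ce[i],cast(c,ce[i],.081),np.median(q,0),q[:,2].max())
    lime=(m&(hsv[...,0]>22)&(hsv[...,0]<36)&(hsv[...,1]>150)).astype(np.uint8)
    nn,l,st,ce=cv2.connectedComponentsWithStats(lime);i=1+np.argmax(st[1:,4])
    print(n,"lime",st[i],ce[i])
    if n=="top":
        rc=cv2.minAreaRect(np.argwhere(l==i)[:,::-1].astype(np.float32)); b=cast(c,cv2.boxPoints(rc),.025)
        print(b,b.mean(0),np.linalg.norm(np.diff(b,axis=0),axis=1))
    # depth points at tops: head deck z .055-.068
    for lo,hi in((.056,.068),(.072,.09)):
        mm=m&(P[...,2]>lo)&(P[...,2]<hi)
        nn,l,st,ce=cv2.connectedComponentsWithStats(mm.astype(np.uint8))
        for i in range(1,nn):
            if st[i,4]>25: print(n,lo,st[i],ce[i].round(1),P[l==i].mean(0).round(4),np.median(P[l==i],0).round(4))
E
```

```text
bench z -0.00029686059258127813 0.0004809493046960626
top red [395 238  10  10  55] [399.4        242.41818182] [[ 0.56728138 -0.20361643  0.081     ]] [ 0.56802486 -0.20511193  0.07901814] 0.0839439660514465
top lime [ 361  232   63   56 1209] [399.25641026 254.11497105]
[[ 0.46540688 -0.11225929  0.025     ]
 [ 0.5988854  -0.11816373  0.025     ]
 [ 0.59275036 -0.27435496  0.025     ]
 [ 0.45936018 -0.26746392  0.025     ]] [ 0.52910071 -0.19306048  0.025     ] [0.13360905 0.15631167 0.13356807]
top 0.056 [352 194  14  13  78] [358.8 200.2] [ 0.6702 -0.1069  0.0645] [ 0.6704 -0.1072  0.0654]
top 0.056 [390 201  14  13  73] [396.4 207.2] [ 0.6542 -0.1982  0.065 ] [ 0.6523 -0.1973  0.0656]
top 0.056 [249 216  45  46 886] [270.9 238.6] [0.5741 0.1053 0.0616] [0.5738 0.1066 0.0616]
top 0.072 [357 235  14  14 143] [363.6 241.5] [ 0.5684 -0.118   0.0789] [ 0.5675 -0.1186  0.0789]
top 0.072 [392 237  14  13 135] [398.4 242.9] [ 0.5662 -0.2014  0.0792] [ 0.566  -0.2009  0.0791]
top 0.072 [374 271  13  13 135] [380.  277.1] [ 0.4838 -0.1579  0.0795] [ 0.484  -0.1579  0.0795]
top 0.072 [409 
[... 843 characters left out ...]
0.062 ]
side 0.056 [362 318  18  15  99] [370.7 325.7] [ 0.6572 -0.2099  0.0631] [ 0.6573 -0.2117  0.0649]
side 0.056 [315 324  18  12  74] [323.2 331.5] [ 0.568  -0.2171  0.0621] [ 0.5674 -0.2187  0.0623]
side 0.056 [270 349  17   9  60] [278.4 353.5] [ 0.4849 -0.2585  0.062 ] [ 0.4843 -0.2592  0.0615]
side 0.072 [314 279  16  15 196] [321.5 285.7] [ 0.5701 -0.1241  0.0792] [ 0.5701 -0.1251  0.0795]
side 0.072 [271 297  16  16 206] [278.5 304.5] [ 0.4863 -0.1641  0.0794] [ 0.4856 -0.1647  0.0796]
side 0.072 [315 314  17  17 222] [323.5 322.1] [ 0.569  -0.2076  0.0793] [ 0.5692 -0.2086  0.0796]
side 0.072 [269 335  18  18 246] [277.7 343.4] [ 0.4848 -0.2477  0.0793] [ 0.4853 -0.2484  0.0795]
```

The enlarged crops show the red-banded cell clearly (crop px (667,138) top, (192,440) side): it has a red top ring and a red band, and it stands in the lime tray. Now the nest.

```bash
python3 - <<'E'
from h import *
T=load("top0.npz");S=load("side0.npz")
for n,c,roi in(("top",T,(205,270,190,305)),("side",S,(165,250,285,355))):
    P=zpts(c); r0,r1,c0,c1=roi; m=np.zeros((480,640),bool); m[r0:r1,c0:c1]=1
    mm=(m&(P[...,2]>.056)&(P[...,2]<.068)).astype(np.uint8)
    nn,l,st,ce=cv2.connectedComponentsWithStats(mm);i=1+np.argmax(st[1:,4])
    q=cast(c,np.argwhere(l==i)[:,::-1],.062)[:,:2].astype(np.float32)
    rc=cv2.minAreaRect(q*1000); print(n,"head",rc)
    # well hole contour
    cs,h=cv2.findContours((l==i).astype(np.uint8),cv2.RETR_CCOMP,cv2.CHAIN_APPROX_NONE)
    for k in range(len(cs)):
        if h[0][k][3]>=0 and len(cs[k])>20:
            w=cast(c,cs[k][:,0],.062)[:,:2]; e=cv2.fitEllipse((w*1000).astype(np.float32)); print(" well",e)
    # knob top
    kt=m&(P[...,2]>.043)&(P[...,2]<.056)
    nn,l,st,ce=cv2.connectedComponentsWithStats(kt.astype(np.uint8))
    for i in range(1,nn):
        if st[i,4]>12: print(" ~knob/Vblk",st[i],ce[i].round(1),cast(c,ce[i],.05).round(4),P[l==i].mean(0).round(4))
    bp=m&(P[...,2]>.006)
    q=P[bp][:,:2]; rc=cv2.minAreaRect((q*1000).astype(np.float32)); print(" all",rc)
    np.set_printoptions(linewidth=250)
# height profile top along rows
P=zpts(T)
print((P[218:266:2,198:300:3,2]*1000).round().astype(int))
E
```

```text
top head ((574.0762329101562, 105.0183334350586), (100.26420593261719, 104.15226745605469), 85.57950592041016)
 well ((573.606201171875, 104.89196014404297), (81.54084777832031, 82.58943176269531), 71.3092269897461)
 ~knob/Vblk [209 223   8  11  36] [212.3 227.7] [[0.5997 0.2501 0.05  ]] [0.6001 0.2507 0.0465]
 ~knob/Vblk [216 224  11  14  44] [220.3 228.6] [[0.5978 0.2305 0.05  ]] [0.5983 0.2311 0.0459]
 ~knob/Vblk [267 234  10  11  83] [271.3 238.9] [[0.5743 0.1051 0.05  ]] [0.5743 0.1052 0.0494]
 ~knob/Vblk [208 236   7  10  42] [210.9 240.7] [[0.5677 0.2527 0.05  ]] [0.568  0.2533 0.0463]
 ~knob/Vblk [218 238   7   9  21] [221.6 242. ] [[0.5651 0.2265 0.05  ]] [0.5654 0.2272 0.0457]
 all ((552.770751953125, 154.38308715820312), (220.8561248779297, 316.5089416503906), 0.7614519000053406)
side head ((575.6499633789062, 97.05793762207031), (109.08740234375, 102.7303237915039), 85.74000549316406)
 well ((576.2947387695312, 98.63287353515625), (76.91404724121094, 80.2251205444336), 94.68348693847656)
 ~knob/Vblk [309 171  23  13 177] [320.  175.9] [[0.5866 0.2306 0.05  ]] [0.5869 0.23
[... 3859 characters left out ...]
2    5]
 [  -2   11    0    0    1   -5   -3   -7   -6   11   14   11    7   13   12   11   15   63   64   67   68   60   61   62   62   65   68   65   60   56   62   16   -1    7]
 [  -4   -2   -1   -1   -6    6   -2    2    4    0   -1    2    4    3    0   -1    7   16    7   12   12   17   24   39   57   63   60   61   58   62   64   12    3    2]
 [   5    2    0   -2   -2   -3   -2    0    3   -2    0    0    1    3   -1    4   -5    5    1    7    2    0    4   -2   10    6   14   18   12   23   31    6   -5    1]
 [   0   -4   -3   -2    2    4    4    1   -3   -2    4    0   -2   -3   -7    0    3    0   -2    0   -6    1   -1    0   -6   -9   -7   -5    7   -2    6    7    4    0]]
```

```bash
cat >> h.py <<'E'
from scipy.spatial.transform import Rotation as Ro
def to(o,p,yaw):
    """shift & turn in tool axes to world p, tool down with yaw"""
    R0=Ro.from_euler('xyz',o["eef_rot"]); R1=Ro.from_euler('xyz',[np.pi,0,yaw])
    print("turn",np.degrees((R0.inv()*R1).as_rotvec()).round(2),"shift",R0.inv().apply(np.array(p)-o["ee_pos"]).round(4))
def st():
    from station import ctrl
    o=ctrl.get_obs(); print("t",round(o["time_s"],2),"ee",o["ee_pos"].round(4),"rpy",o["eef_rot"].round(4),"F",o["force"].round(2),"M",o["moment"].round(3),"w",round(o["grip_width"],4),"q",o["qpos"].round(3)); return o
E
python3 - <<'E'
from h import *
o=st(); to(o,[.568,-.205,.224],np.pi/2)
E
```

```text
t 0.1 ee [0.1343 0.5331 0.2239] rpy [-3.1405e+00 -1.0000e-04  2.8948e+00] F [-0.1   0.41 -0.18] M [ 0.049  0.021 -0.014] w 0.0939 q [ 1.257  0.3    1.522  0.     1.321 -0.067]
turn [-5.000e-02  4.000e-02  7.586e+01] shift [-6.009e-01 -6.098e-01  5.000e-04]
```

send_rows --pt "0 0 76 -0.601 -0.61 0 0.3" --pt "0 0 76 -0.601 -0.61 0 0.3" --pt "0 0 76 -0.601 -0.61 0 0.3" --pt "0 0 76 -0.601 -0.61 0 0.3" --pt "0 0 76 -0.601 -0.61 0 0.3" --pt "0 0 76 -0.601 -0.61 0 0.3" --pt "0 0 76 -0.601 -0.61 0 0.3" --pt "0 0 76 -0.601 -0.61 0 0.3"

```text
time_s: 0.9
ee_pos: [0.3374, 0.1865, 0.2245]
eef_rot: [3.141, -0.0, 1.689]
force: [0.7, 1.2, -0.1]
grip_width: 0.0613
```

```bash
python3 - <<'E'
from h import *
o=st(); to(o,[.568,-.205,.15],np.pi/2)
E
```

```text
t 0.9 ee [0.3374 0.1865 0.2245] rpy [ 3.1413e+00 -1.0000e-04  1.6889e+00] F [ 0.72  1.2  -0.09] M [-0.099  0.057  0.007] w 0.0613 q [ 0.41  -0.078  1.941  0.     1.279  0.292]
turn [ 0.02 -0.01  6.77] shift [-0.416   0.1828  0.0745]
```

send_rows --pt "0 0 6.5 -0.41 0.18 0 0.3" --pt "0 0 6.5 -0.41 0.18 0 0.3" --pt "0 0 6.5 -0.41 0.18 0 0.3" --pt "0 0 6.5 -0.41 0.18 0 0.3" --pt "0 0 6.5 -0.41 0.18 0.07 0.3" --pt "0 0 6.5 -0.41 0.18 0.07 0.3" --pt "0 0 6.5 -0.41 0.18 0.07 0.3" --pt "0 0 6.5 -0.41 0.18 0.07 0.3"

```text
time_s: 1.7
ee_pos: [0.5385, -0.1506, 0.1692]
eef_rot: [-3.141, -0.0, 1.581]
force: [0.1, 1.0, 1.9]
grip_width: 0.0609
```

send_rows --pt "0 0 0 0 0 0 0.3" --pt "0 0 0 0 0 0 0.3" --pt "0 0 0 0 0 0 0.3"

```text
time_s: 2.0
ee_pos: [0.5377, -0.1479, 0.1704]
eef_rot: [3.141, -0.0, 1.582]
force: [-0.2, 0.5, 0.9]
grip_width: 0.0609
```

```bash
python3 - <<'E'
from h import *
from station import ctrl
for n in("side","top"):
    c=ctrl.camera(n); cv2.imwrite(f"pics/{n}1.png",cv2.convertScaleAbs(c["pixels"][:,:,::-1],alpha=1.5)); np.savez(f"{n}1.npz",**c)
o=st(); to(o,[.568,-.205,.15],np.pi/2)
c=load("side1.npz");R=Ro.from_euler('xyz',o["eef_rot"]);w=o["grip_width"]/2
pts=o["ee_pos"]+R.apply([[0,s*y,.019] for s in(-1,1) for y in(w,w+.0125)]); uv=proj(c,pts); print(pts.round(4),uv.round(1))
im=cv2.imread("pics/side1.png")
u,v=uv.mean(0).astype(int); im=im.copy()
cr=cv2.resize(im[v-70:v+60,u-80:u+80],None,fx=4.5,fy=4.5,interpolation=0)
for a,b in uv: cv2.circle(cr,(int((a-u+80.5)*4.5),int((b-v+70.5)*4.5)),4,(255,0,255),1)
cv2.imwrite("pics/side1c.png",cr);print(u-80,v-70)
E
```

```text
t 2.1 ee [ 0.5379 -0.1477  0.1709] rpy [3.1404e+00 4.0000e-04 1.5826e+00] F [ 0.28  0.44 -0.21] M [-0.105  0.095 -0.039] w 0.0611 q [-0.334  0.365  1.563  0.     1.212 -0.345]
turn [0.07 0.02 0.68] shift [-0.0576  0.0294  0.021 ]
[[ 0.5074 -0.1481  0.1519]
 [ 0.4949 -0.1482  0.1519]
 [ 0.5685 -0.1473  0.152 ]
 [ 0.581  -0.1472  0.152 ]] [[287.7 273.7]
 [280.8 274.1]
 [321.4 271.9]
 [328.3 271.6]]
224 202
```

View pics/side1c.png

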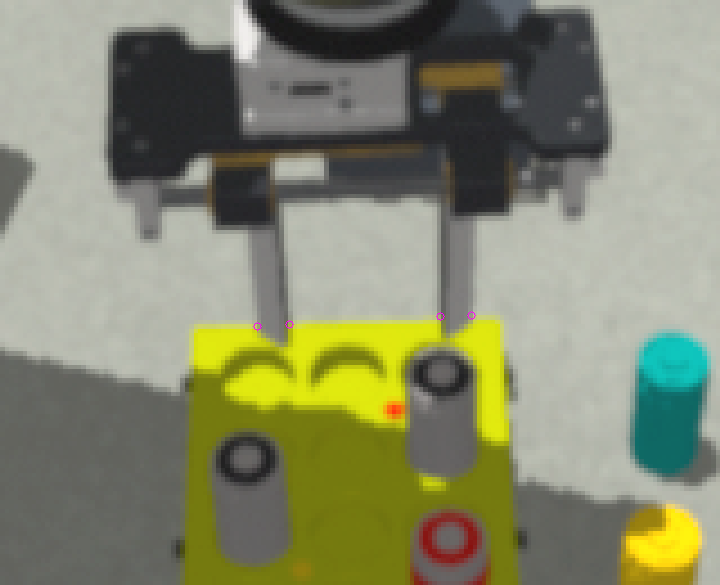

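View pics/top1.png

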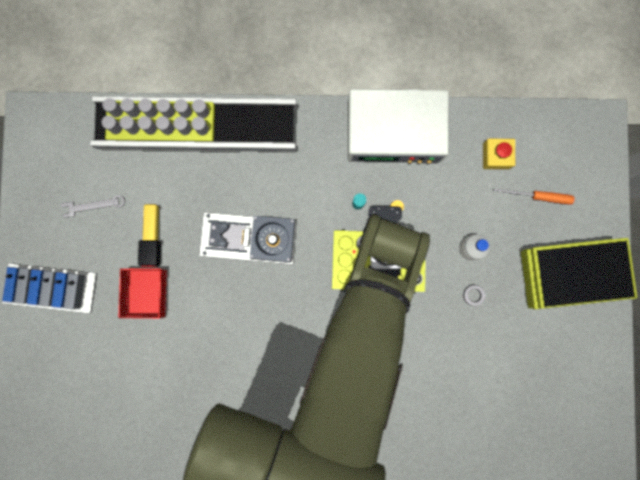

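```bash
python3 - <<'E'
from h import *
c=load("side1.npz");P=zpts(c)
np.set_printoptions(linewidth=220)
for (u0,u1) in((278,291),(319,332)):
    for v in range(250,282,2):
        print(v,[(tuple((P[v,u]*1000).round().astype(int)) if P[v,u,2]>.1 else 0) for u in range(u0,u1,2)])
E
```

```text
250 [(np.int64(496), np.int64(-184), np.int64(260)), (np.int64(499), np.int64(-182), np.int64(258)), (np.int64(503), np.int64(-182), np.int64(258)), (np.int64(506), np.int64(-183), np.int64(258)), (np.int64(507), np.int64(-143), np.int64(212)), 0, 0]
252 [(np.int64(496), np.int64(-184), np.int64(255)), (np.int64(499), np.int64(-183), np.int64(254)), (np.int64(501), np.int64(-159), np.int64(225)), (np.int64(504), np.int64(-158), np.int64(225)), (np.int64(507), np.int64(-151), np.int64(216)), 0, 0]
254 [0, (np.int64(497), np.int64(-159), np.int64(220)), (np.int64(501), np.int64(-160), np.int64(222)), (np.int64(504), np.int64(-160), np.int64(222)), (np.int64(507), np.int64(-159), np.int64(220)), 0, 0]
256 [0, (np.int64(497), np.int64(-158), np.int64(214)), (np.int64(501), np.int64(-161), np.int64(218)), (np.int64(504), np.int64(-158), np.int64(214)), (np.int64(507), np.int64(-158), np.int64(213)), 0, 0]
258 [0, (np.int64(497), np.int64(-159), np.int64(210)), (np.int64(500), np.int64(-159), np.int64(210)), (np.int64(503), np.int64(-157), np.int64(207)), (np.int64(507), np.int64(-156), np
[... 3441 characters left out ...]
64(574), np.int64(-159), np.int64(177)), (np.int64(578), np.int64(-158), np.int64(177)), 0, 0]
270 [0, 0, (np.int64(571), np.int64(-159), np.int64(172)), (np.int64(574), np.int64(-158), np.int64(170)), (np.int64(578), np.int64(-158), np.int64(170)), 0, 0]
272 [0, 0, (np.int64(571), np.int64(-157), np.int64(164)), (np.int64(574), np.int64(-158), np.int64(165)), (np.int64(578), np.int64(-157), np.int64(164)), 0, 0]
274 [0, 0, (np.int64(571), np.int64(-159), np.int64(160)), (np.int64(574), np.int64(-160), np.int64(162)), (np.int64(578), np.int64(-160), np.int64(161)), 0, 0]
276 [0, 0, (np.int64(571), np.int64(-158), np.int64(153)), 0, 0, 0, 0]
278 [0, 0, 0, 0, 0, 0, 0]
280 [0, 0, 0, 0, 0, 0, 0]
```

```bash
python3 - <<'E'
from h import *
o=st(); to(o,[.568,-.205,.082],np.pi/2-.077)
E
```

```text
t 2.1 ee [ 0.5379 -0.1477  0.1709] rpy [3.1404e+00 4.0000e-04 1.5826e+00] F [ 0.28  0.44 -0.21] M [-0.105  0.095 -0.039] w 0.0611 q [-0.334  0.365  1.563  0.     1.212 -0.345]
turn [0.07 0.02 5.09] shift [-0.0576  0.0293  0.089 ]
```

send_rows --pt "0 0 5 -0.0575 0.0295 0 0.3" --pt "0 0 5 -0.0575 0.0295 0 0.3" --pt "0 0 5 -0.0575 0.0295 0 0.3" --pt "0 0 5 -0.0575 0.0295 0.03 0.3" --pt "0 0 5 -0.0575 0.0295 0.06 0.3" --pt "0 0 5 -0.0575 0.0295 0.08 0.3" --pt "0 0 5 -0.0575 0.0295 0.089 0.3" --pt "0 0 5 -0.0575 0.0295 0.089 0.3"

```text
time_s: 2.9
ee_pos: [0.5677, -0.2047, 0.0808]
eef_rot: [-3.141, -0.0, 1.495]
force: [-0.2, -0.4, 0.4]
grip_width: 0.0614
```

```bash
python3 - <<'E'
from h import *
from station import ctrl
c=ctrl.camera("side"); cv2.imwrite("pics/side2.png",cv2.resize(cv2.convertScaleAbs(c["pixels"][250:380,250:400,::-1],alpha=1.7),None,fx=4.5,fy=4.5,interpolation=2))
o=st()
E
```

```text
t 2.95 ee [ 0.5682 -0.2052  0.0819] rpy [3.1410e+00 2.0000e-04 1.4949e+00] F [ 0.44 -0.32  0.41] M [-0.04   0.037 -0.007] w 0.0612 q [-0.407  0.564  1.495  0.     1.082 -0.331]
```

View pics/side2.png

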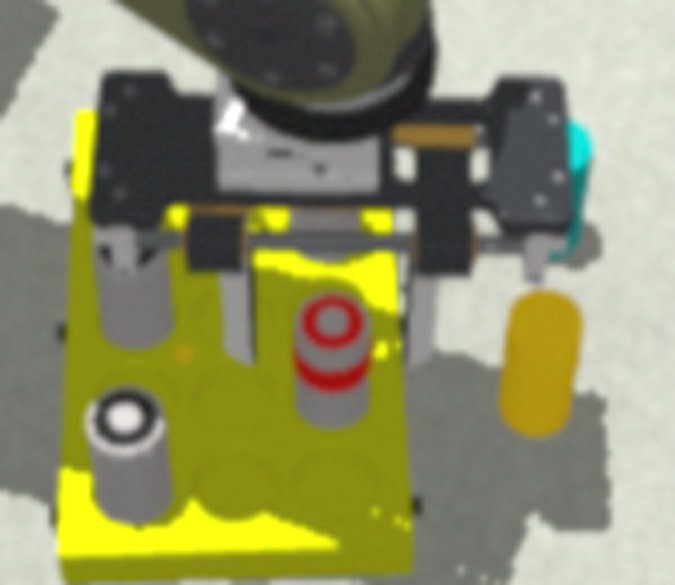

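send_rows --pt "0 0 0 0 0 0 -1" --pt "0 0 0 0 0 0 -1" --pt "0 0 0 0 0 0 -1" --pt "0 0 0 0 0 0 -1" --pt "0 0 0 0 0 0 -1" --pt "0 0 0 0 0 0 -1" --force 25

```text
time_s: 3.55
ee_pos: [0.5683, -0.2059, 0.0814]
eef_rot: [3.141, 0.0, 1.494]
force: [-0.1, 0.6, 3.7]
grip_width: 0.0316
```

```bash
python3 - <<'E'
from h import *
o=st()
E
```

```text
t 3.55 ee [ 0.5683 -0.2059  0.0814] rpy [3.1410e+00 2.0000e-04 1.4941e+00] F [-0.05  0.63  3.65] M [-0.045  0.182 -0.039] w 0.0316 q [-0.408  0.566  1.494 -0.     1.081 -0.332]
```

send_rows --pt "0 0 0 0 0 -0.01 -1" --pt "0 0 0 0 0 -0.02 -1" --pt "0 0 0 0 0 -0.035 -1" --pt "0 0 0 0 0 -0.055 -1" --pt "0 0 0 0 0 -0.08 -1" --pt "0 0 0 0 0 -0.1 -1" --pt "0 0 0 0 0 -0.11 -1" --pt "0 0 0 0 0 -0.11 -1"

```text
time_s: 4.35
ee_pos: [0.5685, -0.206, 0.1929]
eef_rot: [3.139, 0.001, 1.494]
force: [-0.5, 0.2, -1.8]
grip_width: 0.0313
```

```bash
python3 - <<'E'
from h import *
from station import ctrl
c=ctrl.camera("side"); cv2.imwrite("pics/side3.png",cv2.resize(cv2.convertScaleAbs(c["pixels"][200:360,230:430,::-1],alpha=1.7),None,fx=3.5,fy=3.5,interpolation=2)); np.savez("side3.npz",**c)
o=st(); 
th=.077
n=np.array([.575,.102])+.0975*np.array([np.sin(th),np.cos(th)]); print(n)
to(o,[n[0],n[1],.19],np.pi/2-.077)
E
```

```text
t 4.4 ee [ 0.5681 -0.2058  0.1914] rpy [3.1410e+00 2.0000e-04 1.4941e+00] F [-0.28  0.52 -1.14] M [-0.06   0.04   0.078] w 0.0318 q [-0.408  0.447  1.399 -0.     1.296 -0.332]
[0.58250008 0.1992111 ]
turn [0.03 0.01 0.02] shift [ 0.405  -0.0167  0.0013]
```

View pics/side3.png

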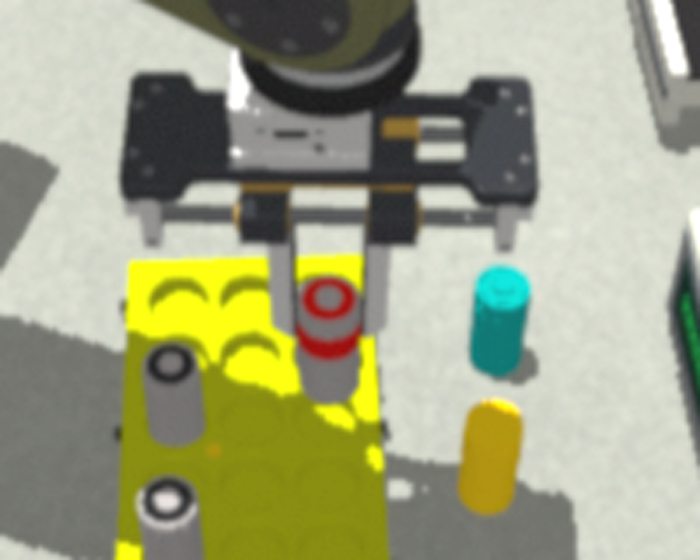

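```bash
python3 - <<'E'
from h import *
for f,roi,z in(("side0.npz",(310,328,300,345),.081),("side3.npz",(270,298,305,340),.1905)):
    c=load(f); hsv=cv2.cvtColor(c["pixels"],cv2.COLOR_RGB2HSV); r0,r1,c0,c1=roi
    m=np.zeros((480,640),bool); m[r0:r1,c0:c1]=1
    red=m&((hsv[...,0]<8)|(hsv[...,0]>172))&(hsv[...,1]>110)
    nn,l,st,ce=cv2.connectedComponentsWithStats(red.astype(np.uint8))
    for i in range(1,nn):
        if st[i,4]>20: 
            s=st[i]; bc=(s[0]+s[2]/2-.5,s[1]+s[3]/2-.5); print(f,s,ce[i],cast(c,bc,z))
E
```

```text
side0.npz [317 315  14  13 102] [323.47058824 321.14705882] [[ 0.56911078 -0.20636056  0.081     ]]
side3.npz [316 280  16  11 104] [323.40384615 285.22115385] [[ 0.56860775 -0.20576676  0.1905    ]]
side3.npz [315 293  18   5  35] [323.25714286 295.91428571] [[ 0.5673861  -0.22636227  0.1905    ]]
```

send_rows --pt "0 0 0 0.03 -0.001 0 -1" --pt "0 0 0 0.075 -0.003 0 -1" --pt "0 0 0 0.12 -0.005 0 -1" --pt "0 0 0 0.165 -0.007 0 -1" --pt "0 0 0 0.21 -0.009 0 -1" --pt "0 0 0 0.255 -0.0105 0 -1" --pt "0 0 0 0.3 -0.0125 0 -1" --pt "0 0 0 0.345 -0.0145 0 -1"

```text
time_s: 5.2
ee_pos: [0.5794, 0.141, 0.1898]
eef_rot: [-3.14, 0.001, 1.494]
force: [0.6, -0.8, -1.4]
grip_width: 0.0313
```

send_rows --pt "0 0 0 0.03 -0.001 0 -1" --pt "0 0 0 0.05 -0.002 0 -1" --pt "0 0 0 0.059 -0.002 0.02 -1" --pt "0 0 0 0.059 -0.002 0.04 -1" --pt "0 0 0 0.059 -0.002 0.04 -1" --pt "0 0 0 0.059 -0.002 0.04 -1"

```text
time_s: 5.8
ee_pos: [0.5824, 0.198, 0.1507]
eef_rot: [-3.14, 0.001, 1.494]
force: [0.9, -0.2, -0.4]
grip_width: 0.0313
```

```bash
python3 - <<'E'
from h import *
from station import ctrl
for n,(r0,r1,c0,c1) in(("side",(120,250,250,390)),("top",(190,290,180,310))):
    c=ctrl.camera(n); cv2.imwrite(f"pics/{n}4.png",cv2.resize(cv2.convertScaleAbs(c["pixels"][r0:r1,c0:c1,::-1],alpha=1.7),None,fx=4.5,fy=4.5,interpolation=2)); np.savez(f"{n}4.npz",**c)
o=st(); to(o,[.5825,.1985,.1],np.pi/2-.077)
E
```

```text
t 5.9 ee [0.583  0.1981 0.1519] rpy [ 3.1406e+00 -3.0000e-04  1.4937e+00] F [ 0.5  -0.43 -1.59] M [-0.059  0.066  0.009] w 0.0314 q [ 0.268  0.508  1.404 -0.     1.229  0.345]
turn [ 0.05 -0.02 -0.01] shift [ 0.0004 -0.0005  0.0519]
```

View pics/side4.png

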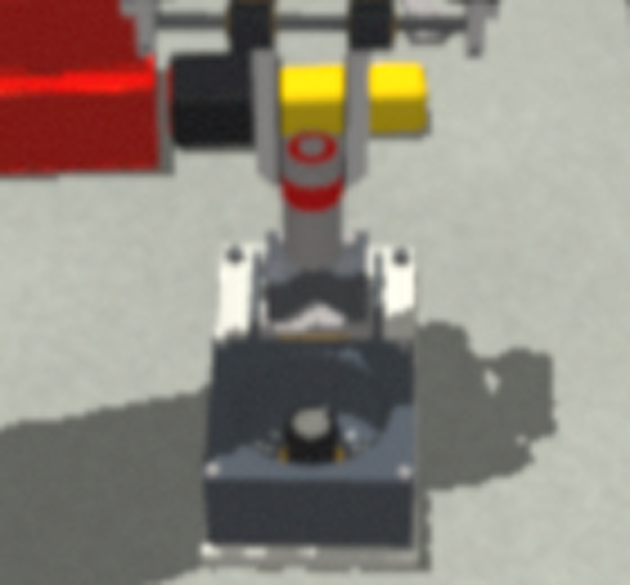

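View pics/top4.png

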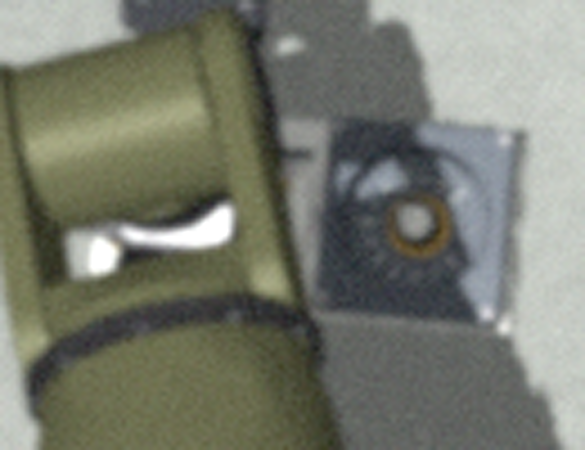

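```bash
python3 - <<'E'
from h import *
c=load("side4.npz"); hsv=cv2.cvtColor(c["pixels"],cv2.COLOR_RGB2HSV)
m=np.zeros((480,640),bool); m[147:159,311:328]=1
red=m&((hsv[...,0]<8)|(hsv[...,0]>172))&(hsv[...,1]>90)
nn,l,s,ce=cv2.connectedComponentsWithStats(red.astype(np.uint8)); i=1+np.argmax(s[1:,4]); s=s[i]
bc=(s[0]+s[2]/2-.5,s[1]+s[3]/2-.5); print(s,bc,ce[i]); p=cast(c,bc,.151)[0]; print(p)
P=zpts(c); mm=np.zeros((480,640),bool); mm[205:222,308:328]=1
k=mm&(P[...,2]>.044)&(P[...,2]<.056); uv=np.argwhere(k)[:,::-1]; 
nn,l,s,ce=cv2.connectedComponentsWithStats(k.astype(np.uint8));i=1+np.argmax(s[1:,4]);s=s[i];print(s)
kk=cast(c,(s[0]+s[2]/2-.5,s[1]+s[3]/2-.5),.05)[0]; print(kk)
d=(p-kk)[:2]; th=.077; print("rel in nest frame",d@[np.cos(th),-np.sin(th)],d@[np.sin(th),np.cos(th)])
# top jaw / V block
T=load("top0.npz"); P=zpts(T); hc=np.array([.574,.105])
for lo,hi in((.034,.052),):
    mm=np.zeros((480,640),bool); mm[215:262,200:258]=1
    q=P[mm&(P[...,2]>lo)&(P[...,2]<hi)][:,:2]-hc
    xn=q@[np.cos(th),-np.sin(th)]; yn=q@[np.sin(th),np.cos(th)]-.06
    for x0 in range(-30,31,6):
        w=(xn*1000>x0)&(xn*1000<x0+6); print(x0,np.sort((yn[w]*1000).round().astype(int)))
E
```

```text
[314 150  11   7  50] (np.float64(319.0), np.float64(153.0)) [319.08 152.94]
[0.58232758 0.19330685 0.151     ]
[313 210  12  11  95]
[0.57589335 0.09734612 0.05      ]
rel in nest frame -0.0009665120989026712 0.09617134105522838
-30 [52 52 55 56 57 57 60 60 63 64 65 68 69 70 72 74 75 78 79 80 82 82 84 84
 87 87 89 89 91 92 94 95]
-24 [-1 -1  1  1  4  4  6  8  9 53 53 55 55 57 57 59 62 63 63 63 64 65 66 68
 69 69 70 70 70 72 72 73 76 76 78 78 78 78 80 82 82 85 85 87 87 89 89 89
 91 92 92 93 94 95]
-18 [-23  -1  -1   0   1   2   2   4   4   4   7   7   7   9   9  14  15  53
  55  56  58  59  59  61  61  61  63  64  65  67  69  69  71  71  73  73
  75  76  79  79  81  81  81  82  83  83  85  85  86  87  88  88  89  90
  93  93  95]
-12 [ 0  0  2  3  5  5  7  8  9 10 13 15 15 62 64 65 66 67 68 71 71 72 74 74
 75 76 76 77 78 78 79 81 81 82 84 86 86 88 89 91 93 94]
-6 [-20 -20  -1   0   1   1   2   3   3   5   5   5   7   8   8  10  13  13
  13  65  67  68  69  70  70  72  72  75  75  77  78  79  79  82  82  82
  84  85  85  86  87  88  90  90  91  92  93  94  94  95]
0 [-21  -1  -1  -1  
[... 180 characters left out ...]
   2   4   4   4   7   7   7   9   9  10  14  14  14
  61  63  64  64  66  66  66  68  69  69  70  71  73  73  74  76  76  77
  77  78  81  82  83  83  84  86  86  88  88  88  90  91  92  93  93  95]
12 [-23 -23 -22  -1   0   0   1   2   2   5   5   6   7  10  11  12  13  14
  14  54  54  57  57  57  59  59  59  61  62  64  64  65  67  68  69  71
  71  74  77  77  79  80  80  80  81  81  83  83  85  86  88  88  90  90
  91  93  94]
18 [-2  0  2  5  6  7  9 11 52 53 53 54 55 58 59 59 60 61 61 63 64 65 67 67
 68 69 69 70 71 71 73 74 74 74 76 77 77 79 80 82 83 84 84 85 87 89 89 91
 92 92 94 94 94]
24 [53 53 55 56 57 59 60 62 63 65 67 70 72 74 75 77 78 81 81 82 82 84 85 87
 88 90 90 91 94]
30 []
```

send_rows --pt "0 0 0 0.001 -0.0005 0.02 -1" --pt "0 0 0 0.001 -0.0005 0.04 -1" --pt "0 0 0 0.001 -0.0005 0.055 -1" --pt "0 0 0 0.001 -0.0005 0.06 -1" --pt "0 0 0 0.001 -0.0005 0.062 -1" --pt "0 0 0 0.001 -0.0005 0.063 -1" --pt "0 0 0 0.001 -0.0005 0.063 -1" --pt "0 0 0 0.001 -0.0005 0.063 -1"

```text
time_s: 6.7
ee_pos: [0.5824, 0.1994, 0.0887]
eef_rot: [3.141, -0.0, 1.494]
force: [0.2, -1.1, -1.1]
grip_width: 0.0314
```

```bash
python3 -c "
from h import *
st()"
```

```text
t 6.7 ee [0.5824 0.1994 0.0887] rpy [ 3.1407e+00 -3.0000e-04  1.4941e+00] F [ 0.24 -1.09 -1.11] M [-0.064  0.07  -0.022] w 0.0314 q [0.27  0.578 1.454 0.    1.108 0.347]
```

send_rows --pt "0 0 0 0 0 0.001 -1" --pt "0 0 0 0 0 0.002 -1" --pt "0 0 0 0 0 0.002 -1"

```text
time_s: 7.0
ee_pos: [0.5821, 0.1992, 0.086]
eef_rot: [-3.141, 0.0, 1.494]
force: [0.3, 0.6, -1.3]
grip_width: 0.0313
```

send_rows --pt "0 0 0 0 0 0.001 -1" --pt "0 0 0 0 0 0.001 -1" --pt "0 0 0 0 0 0.001 -1"

```text
time_s: 7.3
ee_pos: [0.5823, 0.1993, 0.0854]
eef_rot: [3.141, -0.0, 1.494]
force: [-0.4, 0.5, 4.0]
grip_width: 0.0313
```

Contact felt: Fz rose by about 5 N at the expected height. Releasing.

send_rows --pt "0 0 0 0 0 0 -0.1" --pt "0 0 0 0 0 0 -0.1" --pt "0 0 0 0 0 0 0.1" --pt "0 0 0 0 0 0 0.1" --pt "0 0 0 0 0 0 0.1"

```text
time_s: 7.8
ee_pos: [0.5822, 0.1993, 0.085]
eef_rot: [-3.142, 0.0, 1.494]
force: [0.5, 0.1, 0.4]
grip_width: 0.0516
```

```bash
python3 - <<'E'
from h import *
from station import ctrl
c=ctrl.camera("side"); r0,r1,c0,c1=(130,250,250,390)
cv2.imwrite("pics/side5.png",cv2.resize(cv2.convertScaleAbs(c["pixels"][r0:r1,c0:c1,::-1],alpha=1.7),None,fx=4.5,fy=4.5,interpolation=2))
st()
E
```

```text
t 7.85 ee [0.5822 0.1993 0.085 ] rpy [-3.1415  0.      1.4941] F [ 0.88 -0.56  0.37] M [-0.098  0.113  0.021] w 0.0516 q [0.27  0.583 1.457 0.    1.102 0.347]
```

View pics/side5.png

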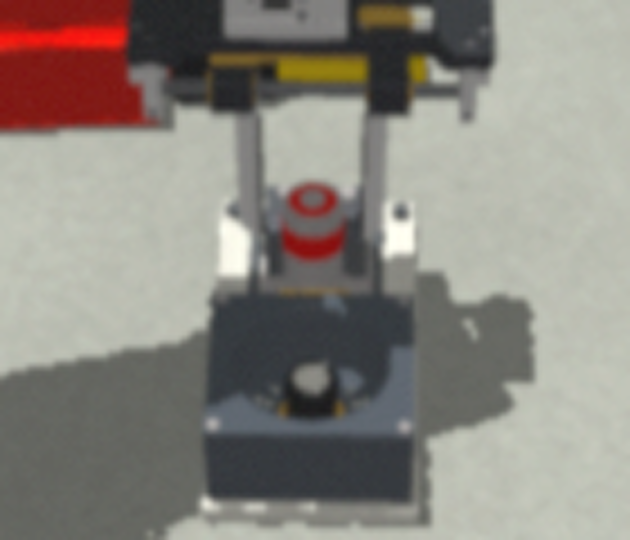

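send_rows --pt "0 0 0 0 0 -0.01 0.1" --pt "0 0 0 0 0 -0.03 0.1" --pt "0 0 0 0 0 -0.06 0.1" --pt "0 0 0 0 0 -0.09 0.1" --pt "0 0 0 0 0 -0.1 0.1" --pt "0 0 0 0 0 -0.1 0.1"

```text
time_s: 8.45
ee_pos: [0.5826, 0.1994, 0.1866]
eef_rot: [3.139, -0.001, 1.494]
force: [-0.1, -0.2, 0.1]
grip_width: 0.0513
```

```bash
python3 - <<'E'
from h import *
from station import ctrl
o=st(); to(o,[.575,.102,.14],3.247)
c=ctrl.camera("side"); np.savez("side6.npz",**c); r0,r1,c0,c1=(130,250,250,390)
cv2.imwrite("pics/side6.png",cv2.resize(cv2.convertScaleAbs(c["pixels"][r0:r1,c0:c1,::-1],alpha=1.7),None,fx=4.5,fy=4.5,interpolation=2))
E
```

```text
t 8.45 ee [0.5826 0.1994 0.1866] rpy [ 3.1389e+00 -1.0000e-03  1.4941e+00] F [-0.09 -0.21  0.13] M [-0.059  0.1   -0.005] w 0.0513 q [ 0.27   0.475  1.369 -0.     1.295  0.347]
turn [ 1.6000e-01  9.0000e-02 -1.0044e+02] shift [-0.0977 -0.0003  0.0465]
```

View pics/side6.png

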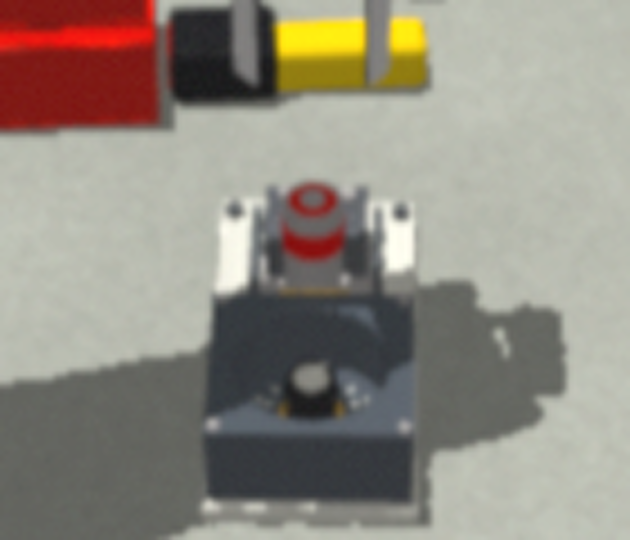

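send_rows --pt "0 0 -8 -0.02 0 0 0" --pt "0 0 -16 -0.04 0 0 0" --pt "0 0 -24 -0.06 0 0 0" --pt "0 0 -32 -0.08 0 0 -0.12" --pt "0 0 -40 -0.0975 0 0 -0.12" --pt "0 0 -48 -0.0975 0 0 -0.12" --pt "0 0 -56 -0.0975 0 0 -0.12" --pt "0 0 -64 -0.0975 0 0 -0.12"

```text
time_s: 9.3
ee_pos: [0.5741, 0.1018, 0.1831]
eef_rot: [-3.14, -0.002, 2.616]
force: [-0.4, 0.1, -0.5]
grip_width: 0.0411
```

send_rows --pt "0 0 -8 0 0 0 -0.12" --pt "0 0 -16 0 0 0 -0.12" --pt "0 0 -24 0 0 0 -0.12" --pt "0 0 -32 0 0 0 -0.12" --pt "0 0 -36 0 0 0.02 -0.12" --pt "0 0 -36 0 0 0.04 -0.12" --pt "0 0 -36 0 0 0.04 -0.12" --pt "0 0 -36 0 0 0.04 -0.12"

```text
time_s: 10.1
ee_pos: [0.5744, 0.102, 0.1444]
eef_rot: [-3.142, -0.002, -3.044]
force: [0.3, 0.6, 0.0]
grip_width: 0.0414
```

```bash
python3 - <<'E'
from h import *
from station import ctrl
o=st(); to(o,[.575,.102,.1],o["eef_rot"][2])
for n,(r0,r1,c0,c1) in(("side",(140,260,250,390)),("top",(190,290,180,310))):
    c=ctrl.camera(n); cv2.imwrite(f"pics/{n}7.png",cv2.resize(cv2.convertScaleAbs(c["pixels"][r0:r1,c0:c1,::-1],alpha=1.7),None,fx=4.5,fy=4.5,interpolation=2)); np.savez(f"{n}7.npz",**c)
E
```

```text
t 10.1 ee [0.5744 0.102  0.1444] rpy [-3.1416e+00 -1.9000e-03 -3.0441e+00] F [0.3  0.55 0.02] M [-0.029 -0.022  0.001] w 0.0414 q [ 0.113  0.449  1.511  0.     1.184 -1.555]
turn [-0.   -0.11  0.  ] shift [-0.0007 -0.0001  0.0444]
```

View pics/side7.png

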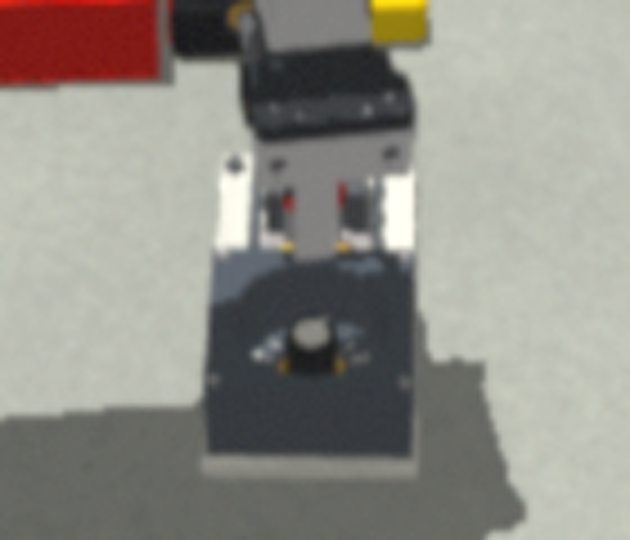

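View pics/top7.png

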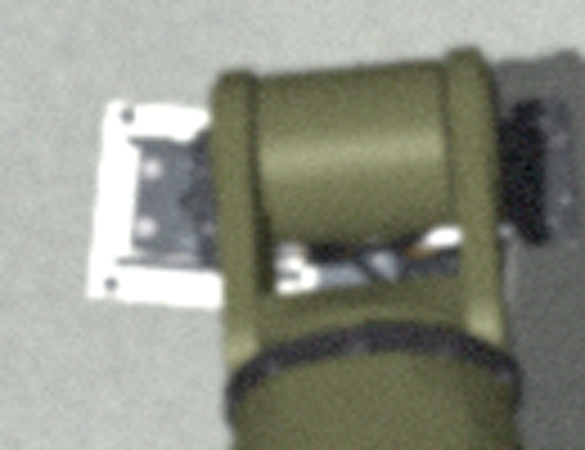

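send_rows --pt "0 0 0 -0.0005 0 0.02 -0.12" --pt "0 0 0 -0.0005 0 0.04 -0.12" --pt "0 0 0 -0.0005 0 0.055 -0.12" --pt "0 0 0 -0.0005 0 0.06 -0.12" --pt "0 0 0 -0.0005 0 0.065 -0.12" --pt "0 0 0 -0.0005 0 0.07 -0.12" --pt "0 0 0 -0.0005 0 0.075 -0.12" --pt "0 0 0 -0.0005 0 0.075 -0.12"

```text
time_s: 11.0
ee_pos: [0.5751, 0.1021, 0.0697]
eef_rot: [-3.142, -0.001, -3.044]
force: [-0.5, -0.2, 0.0]
grip_width: 0.0414
```

send_rows --pt "0 0 0 0 0 0.005 -0.12" --pt "0 0 0 0 0 0.01 -0.12" --pt "0 0 0 0 0 0.015 -0.12" --pt "0 0 0 0 0 0.018 -0.12" --pt "0 0 0 0 0 0.02 -0.12" --pt "0 0 0 0 0 0.02 -0.12" --pt "0 0 0 0 0 0.02 -0.12"

```text
time_s: 11.7
ee_pos: [0.5753, 0.1021, 0.0502]
eef_rot: [-3.142, 0.0, -3.044]
force: [0.2, 0.5, 0.5]
grip_width: 0.0413
```

```bash
python3 - <<'E'
from h import *
from station import ctrl
o=st()
for n,(r0,r1,c0,c1) in(("side",(140,260,250,390)),):
    c=ctrl.camera(n); cv2.imwrite(f"pics/{n}8.png",cv2.resize(cv2.convertScaleAbs(c["pixels"][r0:r1,c0:c1,::-1],alpha=1.7),None,fx=4.5,fy=4.5,interpolation=2))
E
```

```text
t 11.7 ee [0.5753 0.1021 0.0502] rpy [-3.1416e+00  2.0000e-04 -3.0438e+00] F [0.17 0.54 0.48] M [ 0.02  -0.017  0.014] w 0.0413 q [ 0.113  0.57   1.573 -0.     0.999 -1.556]
```

View pics/side8.png

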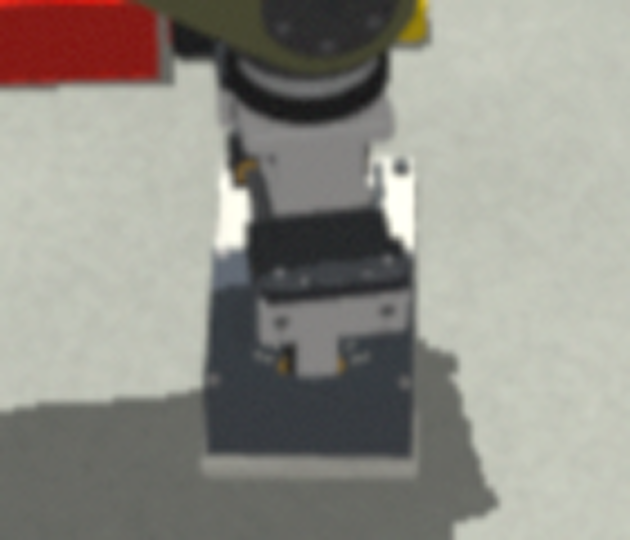

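send_rows --pt "0 0 0 0 0 0.002 -0.12" --pt "0 0 0 0 0 0.003 -0.12" --pt "0 0 0 0 0 0.003 -1" --pt "0 0 0 0 0 0.003 -1" --pt "0 0 0 0 0 0.003 -1" --pt "0 0 0 0 0 0.003 -1" --pt "0 0 0 0 0 0.003 -1" --pt "0 0 0 0 0 0.003 -1" --force 8

```text
time_s: 12.55
ee_pos: [0.5751, 0.1029, 0.0471]
eef_rot: [3.14, 0.0, -3.044]
force: [-0.2, 6.5, -0.1]
grip_width: 0.026
```

```bash
python3 -c "
from h import *
st()"
```

```text
t 12.55 ee [0.5751 0.1029 0.0471] rpy [ 3.1405e+00  1.0000e-04 -3.0436e+00] F [-0.15  6.5  -0.09] M [ 1.132  0.103 -0.013] w 0.026 q [ 1.140e-01  5.740e-01  1.574e+00  1.000e-03  9.930e-01 -1.556e+00]
```

send_rows --pt "0 0 0 0 0.001 0 -1" --pt "0 0 0 0 0.001 0 -1" --pt "0 0 0 0 0.001 0 -1"

```text
time_s: 12.85
ee_pos: [0.5751, 0.103, 0.0471]
eef_rot: [-3.142, 0.0, -3.044]
force: [-0.5, -0.8, 1.3]
grip_width: 0.0259
```

```bash
python3 -c "
from h import *
st()"
```

```text
t 12.85 ee [0.5751 0.103  0.0471] rpy [-3.1416  0.     -3.0438] F [-0.46 -0.81  1.34] M [-0.088  0.038 -0.025] w 0.0259 q [ 0.115  0.574  1.574 -0.     0.993 -1.554]
```

send_rows --pt "0 0 0 0 0 0 -1" --pt "0 0 0 0 0 0 -1" --pt "0 0 3 0 0 0 -1" --pt "0 0 6 0 0 0 -1" --pt "0 0 9 0 0 0 -1" --pt "0 0 12 0 0 0 -1" --pt "0 0 15 0 0 0 -1" --pt "0 0 18 0 0 0 -1" --force 60

```text
time_s: 13.65
ee_pos: [0.5752, 0.1035, 0.0471]
eef_rot: [3.141, 0.0, 2.923]
force: [-0.0, 3.7, 0.4]
grip_width: 0.0248
```

```bash
python3 -c "
from h import *
st()"
```

```text
t 13.65 ee [0.5752 0.1035 0.0471] rpy [3.1411e+00 1.0000e-04 2.9234e+00] F [-0.01  3.67  0.42] M [ 0.545 -0.032  0.231] w 0.0248 q [ 1.150e-01  5.750e-01  1.574e+00  1.000e-03  9.930e-01 -1.238e+00]
```

send_rows --pt "0 0 3 0 0.0005 0 -1" --pt "0 0 6 0 0.0005 0 -1" --pt "0 0 9 0 0.0005 0 -1" --pt "0 0 12 0 0.0005 0 -1" --pt "0 0 15 0 0.0005 0 -1" --pt "0 0 18 0 0.0005 0 -1" --pt "0 0 20 0 0.0005 0 -1" --pt "0 0 22 0 0.0005 0 -1"

```text
time_s: 14.45
ee_pos: [0.5753, 0.104, 0.0471]
eef_rot: [3.141, 0.0, 2.54]
force: [1.4, 2.4, -0.4]
grip_width: 0.0251
```

```bash
python3 -c "
from h import *
st()"
```

```text
t 14.45 ee [0.5753 0.104  0.0471] rpy [3.1409e+00 1.0000e-04 2.5402e+00] F [ 1.39  2.4  -0.39] M [ 0.477 -0.159  0.255] w 0.0251 q [ 1.160e-01  5.750e-01  1.573e+00  1.000e-03  9.930e-01 -8.540e-01]
```

send_rows --pt "0 0 2 0 0 0 -1" --pt "0 0 4 0 0 0 -1" --pt "0 0 6 0 0 0 -1" --pt "0 0 8 0 0 0 -1" --pt "0 0 10 0 0 0 -1" --pt "0 0 12 0 0 0 -1"

```text
time_s: 15.05
ee_pos: [0.5755, 0.1042, 0.0471]
eef_rot: [3.14, 0.0, 2.331]
force: [2.7, 4.2, -1.8]
grip_width: 0.0249
```

```bash
python3 -c "
from h import *
st()"
```

```text
t 15.05 ee [0.5755 0.1042 0.0471] rpy [3.1403e+00 1.0000e-04 2.3308e+00] F [ 2.67  4.21 -1.81] M [ 0.768 -0.433  0.193] w 0.0249 q [ 1.160e-01  5.750e-01  1.573e+00  1.000e-03  9.930e-01 -6.440e-01]
```

send_rows --pt "0 0 1.5 0 0.0005 0 -1" --pt "0 0 3 0 0.0005 0 -1" --pt "0 0 4.5 0 0.0005 0 -1" --pt "0 0 6 0 0.0005 0 -1"

```text
time_s: 15.45
ee_pos: [0.5757, 0.1042, 0.0471]
eef_rot: [3.141, -0.0, 2.225]
force: [1.6, 5.0, -1.0]
grip_width: 0.0249
```

```bash
python3 -c "
from h import *
st()"
```

```text
t 15.45 ee [0.5757 0.1042 0.0471] rpy [ 3.1410e+00 -1.0000e-04  2.2253e+00] F [ 1.62  5.01 -0.98] M [ 0.946 -0.232  0.215] w 0.0249 q [ 0.116  0.576  1.572  0.     0.994 -0.538]
```

send_rows --pt "0 0 1.5 0 0 0 -1" --pt "0 0 3 0 0 0 -1" --pt "0 0 4.5 0 0 0 -1"

```text
time_s: 15.75
ee_pos: [0.5758, 0.1043, 0.0471]
eef_rot: [3.141, -0.0, 2.147]
force: [2.2, 5.5, -1.0]
grip_width: 0.0245
```

```bash
python3 -c "
from h import *
st()"
```

```text
t 15.75 ee [0.5758 0.1043 0.0471] rpy [ 3.1408e+00 -1.0000e-04  2.1468e+00] F [ 2.2   5.46 -0.96] M [ 1.044 -0.329  0.206] w 0.0245 q [ 1.160e-01  5.760e-01  1.572e+00  1.000e-03  9.940e-01 -4.600e-01]
```

send_rows --pt "0 0 1.5 0.0004 0.0007 0 -1" --pt "0 0 3 0.0004 0.0007 0 -1" --pt "0 0 4.5 0.0004 0.0007 0 -1"

```text
time_s: 16.05
ee_pos: [0.5759, 0.1045, 0.0471]
eef_rot: [-3.141, 0.0, 2.068]
force: [-0.7, 0.6, 1.8]
grip_width: 0.0248
```

```bash
python3 -c "
from h import *
st()"
```

```text
t 16.05 ee [0.5759 0.1045 0.0471] rpy [-3.1413e+00  2.0000e-04  2.0678e+00] F [-0.66  0.61  1.84] M [-0.061  0.247  0.235] w 0.0248 q [ 0.117  0.576  1.57  -0.     0.995 -0.38 ]
```

send_rows --pt "0 0 1.5 0 0 0 -1" --pt "0 0 3 0 0 0 -1" --pt "0 0 4.5 0 0 0 -1"

```text
time_s: 16.35
ee_pos: [0.576, 0.1045, 0.0471]
eef_rot: [-3.142, 0.0, 1.989]
force: [-0.2, -2.1, 2.1]
grip_width: 0.025
```

```bash
python3 -c "
from h import *
st()"
```

```text
t 16.35 ee [0.576  0.1045 0.0471] rpy [-3.1416e+00  2.0000e-04  1.9893e+00] F [-0.17 -2.07  2.1 ] M [-0.258  0.2    0.214] w 0.025 q [ 0.117  0.577  1.57  -0.     0.995 -0.301]
```

send_rows --pt "0 0 1.5 0 0 0 -1" --pt "0 0 3 0 0 0 -1" --pt "0 0 4.5 0 0 0 -1"

```text
time_s: 16.65
ee_pos: [0.5761, 0.1046, 0.0471]
eef_rot: [3.141, 0.0, 1.911]
force: [1.9, -1.7, 1.6]
grip_width: 0.025
```

```bash
python3 -c "
from h import *
st()"
```

```text
t 16.65 ee [0.5761 0.1046 0.0471] rpy [3.1414e+00 2.0000e-04 1.9107e+00] F [ 1.9  -1.7   1.57] M [-0.371 -0.015  0.201] w 0.025 q [ 0.117  0.577  1.57  -0.     0.994 -0.223]
```

send_rows --pt "0 0 1.5 0 0 0 -1" --pt "0 0 3 0 0 0 -1"

```text
time_s: 16.85
ee_pos: [0.5761, 0.1046, 0.0471]
eef_rot: [3.141, 0.0, 1.858]
force: [2.0, -1.5, -0.1]
grip_width: 0.025
```

```bash
python3 -c "
from h import *
st()"
```

```text
t 16.85 ee [0.5761 0.1046 0.0471] rpy [3.1412e+00 2.0000e-04 1.8584e+00] F [ 2.   -1.53 -0.08] M [-0.432 -0.247  0.2  ] w 0.025 q [ 0.117  0.577  1.57  -0.     0.994 -0.17 ]
```

send_rows --pt "0 0 1.5 0 0 0 -1" --pt "0 0 3 0 0 0 -1"

```text
time_s: 17.05
ee_pos: [0.5762, 0.1046, 0.0471]
eef_rot: [3.141, 0.0, 1.806]
force: [3.3, -1.1, -0.7]
grip_width: 0.0248
```

```bash
python3 -c "
from h import *
st()"
```

```text
t 17.05 ee [0.5762 0.1046 0.0471] rpy [3.141e+00 1.000e-04 1.806e+00] F [ 3.34 -1.15 -0.74] M [-0.424 -0.542  0.228] w 0.0248 q [ 0.117  0.577  1.57  -0.     0.994 -0.118]
```

send_rows --pt "0 0 1.5 0 0.0005 0 -1" --pt "0 0 3 0 0.0005 0 -1"

```text
time_s: 17.25
ee_pos: [0.5763, 0.1047, 0.0471]
eef_rot: [-3.141, 0.0, 1.754]
force: [0.3, -3.5, 2.4]
grip_width: 0.025
```

```bash
python3 -c "
from h import *
st()"
```

```text
t 17.25 ee [0.5763 0.1047 0.0471] rpy [-3.1411e+00  1.0000e-04  1.7537e+00] F [ 0.27 -3.53  2.38] M [-0.713  0.162  0.167] w 0.025 q [ 0.117  0.577  1.569 -0.     0.996 -0.066]
```

send_rows --pt "0 0 1.5 0 0 0 -1" --pt "0 0 3 0 0 0 -1"

```text
time_s: 17.45
ee_pos: [0.5764, 0.1047, 0.0471]
eef_rot: [-3.141, 0.0, 1.701]
force: [-0.5, -3.6, 2.8]
grip_width: 0.0247
```

```bash
python3 -c "
from h import *
st()"
```

```text
t 17.45 ee [0.5764 0.1047 0.0471] rpy [-3.1414e+00  1.0000e-04  1.7013e+00] F [-0.46 -3.62  2.84] M [-0.858  0.18   0.177] w 0.0247 q [ 0.117  0.577  1.569 -0.     0.995 -0.013]
```

send_rows --pt "0 0 1.5 -0.0004 0 0 -1" --pt "0 0 3 -0.0004 0 0 -1"

```text
time_s: 17.65
ee_pos: [0.5765, 0.1046, 0.0471]
eef_rot: [3.142, -0.0, 1.649]
force: [-0.6, -0.5, 2.3]
grip_width: 0.0251
```

```bash
python3 -c "
from h import *
st()"
```

```text
t 17.65 ee [0.5765 0.1046 0.0471] rpy [ 3.1416e+00 -4.0000e-04  1.6490e+00] F [-0.64 -0.54  2.29] M [-0.166  0.181  0.25 ] w 0.0251 q [0.117 0.577 1.569 0.    0.995 0.038]
```

send_rows --pt "0 0 1.5 0 0 0 -1" --pt "0 0 3 0 0 0 -1"

```text
time_s: 17.85
ee_pos: [0.5765, 0.1046, 0.0471]
eef_rot: [3.141, -0.0, 1.597]
force: [0.2, 0.6, 2.3]
grip_width: 0.0251
```

```bash
python3 -c "
from h import *
st()"
```

```text
t 17.85 ee [0.5765 0.1046 0.0471] rpy [ 3.1415e+00 -3.0000e-04  1.5967e+00] F [0.2 0.6 2.3] M [-0.024  0.055  0.257] w 0.0251 q [0.117 0.577 1.569 0.    0.995 0.091]
```

send_rows --pt "0 0 1 0 0 0 -1" --pt "0 0 2 0 0 0 -1"

```text
time_s: 18.05
ee_pos: [0.5766, 0.1046, 0.0471]
eef_rot: [3.141, -0.0, 1.563]
force: [0.8, 1.7, 1.2]
grip_width: 0.0251
```

```bash
python3 -c "
from h import *
st()"
```

```text
t 18.05 ee [0.5766 0.1046 0.0471] rpy [ 3.1413e+00 -3.0000e-04  1.5626e+00] F [0.8  1.71 1.2 ] M [ 0.286 -0.059  0.207] w 0.0251 q [0.117 0.578 1.569 0.    0.995 0.125]
```

send_rows --pt "0 0 1 0 0 0 -1" --pt "0 0 2 0 0 0 -1"

```text
time_s: 18.25
ee_pos: [0.5766, 0.1046, 0.0471]
eef_rot: [3.141, -0.0, 1.528]
force: [1.7, 2.9, 1.6]
grip_width: 0.0247
```

```bash
python3 -c "
from h import *
st()"
```

```text
t 18.25 ee [0.5766 0.1046 0.0471] rpy [ 3.1413e+00 -3.0000e-04  1.5276e+00] F [1.71 2.85 1.56] M [ 0.493 -0.169  0.215] w 0.0247 q [0.117 0.578 1.569 0.    0.995 0.16 ]
```

send_rows --pt "0 0 1.5 0.0004 0.0002 0 -1" --pt "0 0 3 0.0004 0.0002 0 -1"

```text
time_s: 18.45
ee_pos: [0.5767, 0.1046, 0.0471]
eef_rot: [-3.141, 0.0, 1.474]
force: [1.4, 0.3, 3.1]
grip_width: 0.0251
```

```bash
python3 -c "
from h import *
st()"
```

```text
t 18.45 ee [0.5767 0.1046 0.0471] rpy [-3.1415e+00  3.0000e-04  1.4743e+00] F [1.36 0.27 3.12] M [-0.022  0.076  0.199] w 0.0251 q [ 0.117  0.578  1.568 -0.     0.996  0.214]
```

send_rows --pt "0 0 1.5 0 0 0 -1" --pt "0 0 3 0 0 0 -1"

```text
time_s: 18.65
ee_pos: [0.5768, 0.1046, 0.0471]
eef_rot: [3.141, 0.0, 1.422]
force: [1.1, -1.4, 1.9]
grip_width: 0.0248
```

```bash
python3 -c "
from h import *
st()"
```

```text
t 18.65 ee [0.5768 0.1046 0.0471] rpy [3.1414e+00 2.0000e-04 1.4220e+00] F [ 1.08 -1.37  1.92] M [-0.206 -0.024  0.222] w 0.0248 q [ 0.117  0.578  1.568 -0.     0.995  0.266]
```

```bash
python3 - <<'E'
from h import *
from station import ctrl
for n,(r0,r1,c0,c1) in(("side",(140,260,250,390)),("top",(190,290,180,310))):
    c=ctrl.camera(n); cv2.imwrite(f"pics/{n}9.png",cv2.resize(cv2.convertScaleAbs(c["pixels"][r0:r1,c0:c1,::-1],alpha=1.7),None,fx=4.5,fy=4.5,interpolation=2))
    st()
E
```

```text
t 18.7 ee [0.5768 0.1046 0.0471] rpy [3.1415e+00 1.0000e-04 1.4204e+00] F [ 1.78 -0.56  2.7 ] M [-0.265 -0.03   0.184] w 0.025 q [ 0.117  0.578  1.568 -0.     0.996  0.268]
t 18.75 ee [0.5767 0.1046 0.0471] rpy [3.1415e+00 1.0000e-04 1.4228e+00] F [ 0.98 -1.11  2.7 ] M [-0.268 -0.028  0.082] w 0.0252 q [ 0.117  0.578  1.568 -0.     0.996  0.265]
```

View pics/side9.png

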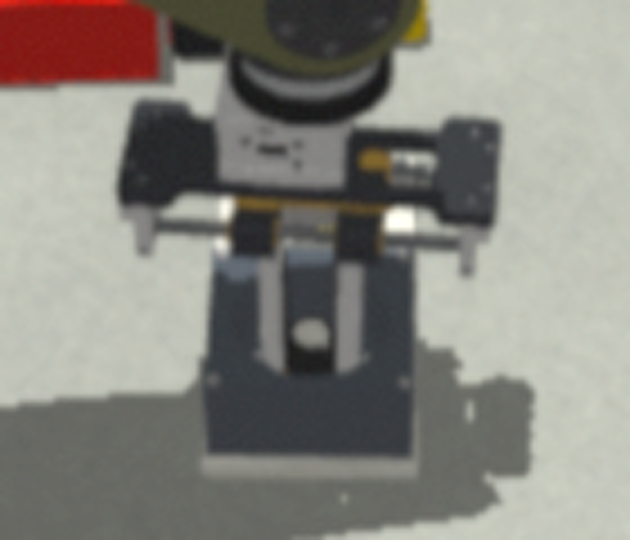

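View pics/top9.png

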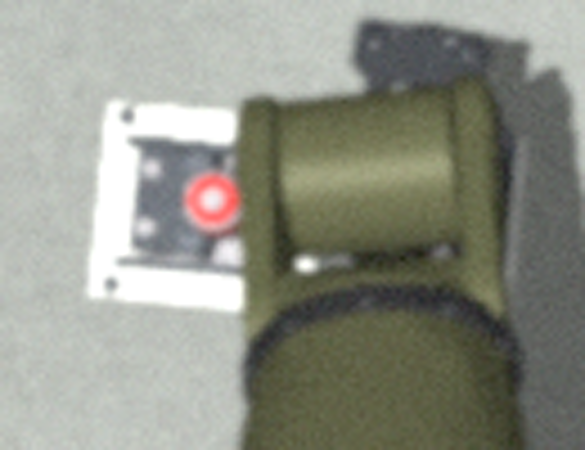

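```bash
cat >> h.py <<'E'
def cell():
    from station import ctrl
    c=ctrl.camera("top"); hsv=cv2.cvtColor(c["pixels"],cv2.COLOR_RGB2HSV)
    m=np.zeros((480,640),bool); m[222:248,208:240]=1
    w=np.clip(hsv[...,1].astype(float)-60,0,None)*hsv[...,2]*(m&((hsv[...,0]<10)|(hsv[...,0]>168)))
    v,u=np.mgrid[:480,:640]; uv=[(u*w).sum()/w.sum(),(v*w).sum()/w.sum()]
    p=cast(c,uv,.085)[0][:2]-[.574,.105]; th=.077
    print("cell uv",np.round(uv,2),"nest x,y mm",(1000*np.array([p@[np.cos(th),-np.sin(th)],p@[np.sin(th),np.cos(th)]-.06])).round(2))
E
python3 -c "
from h import *
cell()"
```

```text
cell uv [227.3  233.89] nest x,y mm [-0.15 43.25]
```

send_rows --pt "0 0 1.5 0 0 0 -1" --pt "0 0 3 0 0 0 -1"

```text
time_s: 19.0
ee_pos: [0.5768, 0.1046, 0.0471]
eef_rot: [3.141, 0.0, 1.37]
force: [2.1, -2.4, 1.4]
grip_width: 0.0252
```

```bash
python3 -c "
from h import *
st();cell()"
```

```text
t 19.0 ee [0.5768 0.1046 0.0471] rpy [3.1413e+00 1.0000e-04 1.3698e+00] F [ 2.1  -2.39  1.4 ] M [-0.476 -0.266  0.235] w 0.0252 q [ 0.117  0.578  1.568 -0.     0.995  0.318]
cell uv [227.08 233.92] nest x,y mm [-0.25 43.77]
```

send_rows --pt "0 0 1 0 0 0 -1" --pt "0 0 2 0 0 0 -1"

```text
time_s: 19.25
ee_pos: [0.5769, 0.1046, 0.0471]
eef_rot: [3.141, 0.0, 1.336]
force: [3.2, -3.8, 1.4]
grip_width: 0.0251
```

```bash
python3 -c "
from h import *
st();cell()"
```

```text
t 19.25 ee [0.5769 0.1046 0.0471] rpy [3.1411e+00 1.0000e-04 1.3357e+00] F [ 3.22 -3.75  1.42] M [-0.671 -0.422  0.17 ] w 0.0251 q [ 0.117  0.578  1.568 -0.     0.995  0.352]
cell uv [226.94 234.06] nest x,y mm [-0.62 44.05]
```

send_rows --pt "0 0 1 0 0 0 -1" --pt "0 0 2 0 0 0 -1"

```text
time_s: 19.5
ee_pos: [0.5769, 0.1046, 0.0471]
eef_rot: [3.141, 0.0, 1.301]
force: [3.4, -2.4, 1.2]
grip_width: 0.0251
```

```bash
python3 -c "
from h import *
st();cell()"
```

```text
t 19.5 ee [0.5769 0.1046 0.0471] rpy [3.1411e+00 1.0000e-04 1.3008e+00] F [ 3.44 -2.42  1.2 ] M [-0.782 -0.649  0.208] w 0.0251 q [ 0.117  0.578  1.568 -0.     0.995  0.387]
cell uv [226.73 234.05] nest x,y mm [-0.65 44.57]
```

send_rows --pt "0 0 1.5 -0.0002 0.0005 0 -1" --pt "0 0 3 -0.0002 0.0005 0 -1"

```text
time_s: 19.75
ee_pos: [0.577, 0.1045, 0.0471]
eef_rot: [-3.141, -0.0, 1.247]
force: [1.3, -2.0, 2.8]
grip_width: 0.0248
```

```bash
python3 -c "
from h import *
st();cell()"
```

```text
t 19.75 ee [0.577  0.1045 0.0471] rpy [-3.1412e+00 -1.0000e-04  1.2474e+00] F [ 1.34 -1.96  2.83] M [-0.362 -0.033  0.189] w 0.0248 q [0.117 0.579 1.567 0.    0.996 0.44 ]
cell uv [226.65 234.08] nest x,y mm [-0.72 44.76]
```

send_rows --pt "0 0 1 0 0 0 -1" --pt "0 0 2 0 0 0 -1"

```text
time_s: 20.0
ee_pos: [0.577, 0.1046, 0.0471]
eef_rot: [-3.141, -0.0, 1.214]
force: [0.4, -1.4, 3.2]
grip_width: 0.0251
```

```bash
python3 -c "
from h import *
st();cell()"
```

```text
t 20.0 ee [0.577  0.1046 0.0471] rpy [-3.1414 -0.      1.2136] F [ 0.4  -1.43  3.22] M [-0.241  0.049  0.283] w 0.0251 q [0.117 0.579 1.567 0.    0.996 0.474]
cell uv [226.46 233.99] nest x,y mm [-0.55 45.23]
```

send_rows --pt "0 0 1 0 0 0 -1" --pt "0 0 2 0 0 0 -1"

```text
time_s: 20.25
ee_pos: [0.5771, 0.1045, 0.0471]
eef_rot: [-3.142, -0.0, 1.179]
force: [0.9, -0.7, 4.0]
grip_width: 0.0247
```

```bash
python3 -c "
from h import *
st();cell();st()"
```

```text
t 20.25 ee [0.5771 0.1045 0.0471] rpy [-3.1415 -0.      1.1786] F [ 0.89 -0.69  4.04] M [-0.181  0.091  0.232] w 0.0247 q [0.117 0.579 1.567 0.    0.996 0.509]
cell uv [226.34 234.  ] nest x,y mm [-0.61 45.5 ]
t 20.3 ee [0.5771 0.1045 0.0471] rpy [-3.1415e+00 -1.0000e-04  1.1774e+00] F [ 0.51 -0.88  4.59] M [-0.141  0.139  0.097] w 0.0251 q [0.117 0.579 1.567 0.    0.996 0.51 ]
```

send_rows --pt "0 0 1 0 0 0 -1" --pt "0 0 2 0 0 0 -1"

```text
time_s: 20.5
ee_pos: [0.5771, 0.1045, 0.0471]
eef_rot: [3.142, -0.0, 1.144]
force: [0.8, -0.3, 3.0]
grip_width: 0.0252
```

```bash
python3 -c "
from h import *
st();cell();st()"
```

```text
t 20.5 ee [0.5771 0.1045 0.0471] rpy [ 3.1416 -0.      1.1436] F [ 0.84 -0.27  2.98] M [-0.139  0.067  0.214] w 0.0252 q [0.117 0.579 1.567 0.    0.996 0.544]
cell uv [226.17 233.91] nest x,y mm [-0.43 45.93]
t 20.55 ee [0.5771 0.1045 0.0471] rpy [ 3.1416e+00 -1.0000e-04  1.1425e+00] F [0.3  0.24 3.61] M [-0.089  0.052  0.165] w 0.0248 q [0.117 0.579 1.567 0.    0.996 0.545]
```

send_rows --pt "0 0 1 0 0 0 -1" --pt "0 0 2 0 0 0 -1"

```text
time_s: 20.75
ee_pos: [0.5772, 0.1045, 0.0471]
eef_rot: [3.141, -0.0, 1.109]
force: [1.1, -0.6, 2.8]
grip_width: 0.0249
```

```bash
python3 -c "
from h import *
st();cell();st()"
```

```text
t 20.75 ee [0.5772 0.1045 0.0471] rpy [ 3.1414e+00 -1.0000e-04  1.1087e+00] F [ 1.14 -0.64  2.81] M [-0.098 -0.054  0.276] w 0.0249 q [ 0.117  0.579  1.567 -0.     0.996  0.579]
cell uv [226.01 233.84] nest x,y mm [-0.29 46.34]
t 20.8 ee [0.5772 0.1045 0.0471] rpy [ 3.1415e+00 -1.0000e-04  1.1076e+00] F [1.   0.08 3.43] M [-0.074 -0.096  0.173] w 0.0252 q [0.117 0.579 1.567 0.    0.996 0.58 ]
```

send_rows --pt "0 0 1 0 0 0 -1" --pt "0 0 2 0 0 0 -1"

```text
time_s: 21.0
ee_pos: [0.5772, 0.1044, 0.0471]
eef_rot: [3.141, -0.0, 1.074]
force: [2.9, 0.2, 3.3]
grip_width: 0.025
```

```bash
python3 -c "
from h import *
st();cell();st()"
```

```text
t 21.0 ee [0.5772 0.1044 0.0471] rpy [ 3.1414e+00 -1.0000e-04  1.0738e+00] F [2.93 0.21 3.32] M [-0.106 -0.168  0.295] w 0.025 q [ 0.117  0.579  1.567 -0.     0.996  0.614]
cell uv [226.05 233.84] nest x,y mm [-0.29 46.23]
t 21.05 ee [0.5772 0.1044 0.0471] rpy [ 3.1414e+00 -1.0000e-04  1.0726e+00] F [ 2.13 -1.4   2.84] M [-0.103 -0.233  0.14 ] w 0.0247 q [ 0.117  0.579  1.567 -0.     0.996  0.615]
```

send_rows --pt "0 0 1 0 0 0 -1" --pt "0 0 2 0 0 0 -1"

```text
time_s: 21.25
ee_pos: [0.5772, 0.1044, 0.0471]
eef_rot: [3.141, -0.0, 1.039]
force: [2.7, -0.9, 1.3]
grip_width: 0.025
```

```bash
python3 -c "
from h import *
st();cell();st()"
```

```text
t 21.25 ee [0.5772 0.1044 0.0471] rpy [ 3.1413e+00 -2.0000e-04  1.0388e+00] F [ 2.65 -0.9   1.32] M [-0.144 -0.355  0.288] w 0.025 q [ 0.117  0.579  1.567 -0.     0.996  0.649]
cell uv [225.89 233.58] nest x,y mm [ 0.29 46.67]
t 21.3 ee [0.5772 0.1044 0.0471] rpy [ 3.1413e+00 -1.0000e-04  1.0377e+00] F [ 3.25 -0.68  3.34] M [-0.152 -0.36   0.192] w 0.0251 q [ 0.117  0.579  1.567 -0.     0.996  0.65 ]
```

send_rows --pt "0 0 1 0 0.0003 0 -1" --pt "0 0 2 0 0.0003 0 -1"

```text
time_s: 21.5
ee_pos: [0.5773, 0.1044, 0.0471]
eef_rot: [-3.141, 0.0, 1.004]
force: [0.7, 0.9, 3.3]
grip_width: 0.0247
```

```bash
python3 -c "
from h import *
st();cell();st();cell()"
```

```text
t 21.5 ee [0.5773 0.1044 0.0471] rpy [-3.1414e+00  1.0000e-04  1.0041e+00] F [0.74 0.88 3.25] M [ 0.004 -0.066  0.246] w 0.0247 q [0.116 0.579 1.566 0.    0.996 0.683]
cell uv [225.94 233.59] nest x,y mm [ 0.28 46.54]
t 21.55 ee [0.5773 0.1044 0.0471] rpy [-3.1414  0.      1.003 ] F [ 0.8  -0.    2.82] M [ 0.018 -0.02   0.189] w 0.0253 q [0.116 0.579 1.566 0.    0.996 0.684]
cell uv [225.93 233.58] nest x,y mm [ 0.32 46.57]
```

send_rows --pt "0 0 1 0 0 0 -1" --pt "0 0 2 0 0 0 -1"

```text
time_s: 21.8
ee_pos: [0.5773, 0.1043, 0.0471]
eef_rot: [-3.142, 0.0, 0.969]
force: [1.1, 1.2, 3.3]
grip_width: 0.0251
```

```bash
python3 -c "
from h import *
st();cell();st();cell();st()"
```

```text
t 21.8 ee [0.5773 0.1043 0.0471] rpy [-3.1415  0.      0.9692] F [1.13 1.19 3.26] M [ 0.057 -0.004  0.303] w 0.0251 q [0.116 0.579 1.566 0.    0.996 0.718]
cell uv [225.94 233.59] nest x,y mm [ 0.28 46.56]
t 21.85 ee [0.5774 0.1043 0.0471] rpy [-3.1416 -0.      0.968 ] F [1.13 0.36 3.18] M [ 0.138 -0.047  0.238] w 0.025 q [0.116 0.579 1.566 0.    0.996 0.719]
cell uv [225.94 233.6 ] nest x,y mm [ 0.26 46.55]
t 21.9 ee [0.5773 0.1043 0.0471] rpy [-3.1415 -0.      0.9695] F [0.57 0.92 3.84] M [0.187 0.056 0.173] w 0.0248 q [0.116 0.579 1.566 0.    0.996 0.718]
```

send_rows --pt "0 0 1 0 0 0 -1" --pt "0 0 2 0 0 0 -1"

```text
time_s: 22.1
ee_pos: [0.5774, 0.1043, 0.0471]
eef_rot: [3.142, -0.0, 0.934]
force: [1.0, 0.9, 4.0]
grip_width: 0.0249
```

```bash
python3 -c "
from h import *
st();cell();st();cell();st()"
```

```text
t 22.1 ee [0.5774 0.1043 0.0471] rpy [ 3.1415 -0.      0.9342] F [0.99 0.94 3.97] M [ 0.143 -0.046  0.301] w 0.0249 q [ 0.116  0.579  1.566 -0.     0.996  0.753]
cell uv [225.89 233.62] nest x,y mm [ 0.2  46.66]
t 22.15 ee [0.5774 0.1043 0.0471] rpy [ 3.1415 -0.      0.9331] F [1.49 0.7  4.19] M [ 0.136 -0.015  0.231] w 0.0253 q [ 0.116  0.579  1.566 -0.     0.996  0.754]
cell uv [225.89 233.57] nest x,y mm [ 0.32 46.68]
t 22.2 ee [0.5774 0.1043 0.0471] rpy [ 3.1416 -0.      0.9346] F [1.3  0.87 4.32] M [0.109 0.006 0.152] w 0.0248 q [0.116 0.579 1.566 0.    0.996 0.752]
```

send_rows --pt "0 0 1 0 0 0 -1" --pt "0 0 2 0 0 0 -1"

```text
time_s: 22.4
ee_pos: [0.5774, 0.1043, 0.0471]
eef_rot: [3.141, -0.0, 0.899]
force: [1.9, 0.1, 3.3]
grip_width: 0.0249
```

```bash
python3 -c "
from h import *
st();cell();st();cell();st()"
```

```text
t 22.4 ee [0.5774 0.1043 0.0471] rpy [ 3.1415 -0.      0.8993] F [1.86 0.11 3.3 ] M [ 0.082 -0.126  0.352] w 0.0249 q [ 0.116  0.579  1.566 -0.     0.996  0.788]
cell uv [225.88 233.61] nest x,y mm [ 0.21 46.7 ]
t 22.45 ee [0.5774 0.1043 0.0471] rpy [ 3.1415 -0.      0.8981] F [0.96 0.54 4.37] M [ 0.182 -0.077  0.288] w 0.0248 q [ 0.116  0.579  1.566 -0.     0.996  0.789]
cell uv [225.88 233.59] nest x,y mm [ 0.27 46.7 ]
t 22.5 ee [0.5774 0.1043 0.0471] rpy [ 3.1415 -0.      0.8996] F [ 0.78 -0.38  4.05] M [ 0.079 -0.09   0.192] w 0.0246 q [ 0.116  0.579  1.566 -0.     0.996  0.787]
```

Three readings now agree at roughly 15–19 N: the running moment is about 0.11–0.14 N m above the free drag, the settled moment is about 0.11 above, and the cell has stopped moving in the top view. Letting go.

send_rows --pt "0 0 0 0 0 0 -0.35" --pt "0 0 0 0 0 0 -0.25" --pt "0 0 0 0 0 0 -0.12" --pt "0 0 0 0 0 0 -0.12" --pt "0 0 0 0 0 0 -0.12"

```text
time_s: 23.0
ee_pos: [0.5773, 0.1042, 0.0469]
eef_rot: [-3.141, 0.0, 0.901]
force: [0.0, 0.7, -0.2]
grip_width: 0.0413
```

```bash
python3 -c "
from h import *
st();cell();st()"
```

```text
t 23.0 ee [0.5773 0.1042 0.0469] rpy [-3.1414e+00  2.0000e-04  9.0060e-01] F [ 0.01  0.7  -0.2 ] M [-0.015  0.13   0.024] w 0.0413 q [0.116 0.579 1.566 0.    0.996 0.786]
cell uv [225.9  233.61] nest x,y mm [ 0.23 46.65]
t 23.05 ee [0.5773 0.1043 0.047 ] rpy [-3.1415e+00  1.0000e-04  9.0060e-01] F [0.37 0.39 0.08] M [-0.089  0.115  0.018] w 0.0414 q [0.116 0.579 1.566 0.    0.996 0.786]
```

send_rows --pt "0 0 0 0 0 -0.01 -0.12" --pt "0 0 0 0 0 -0.025 -0.12" --pt "0 0 0 0 0 -0.05 -0.12" --pt "0 0 0 0 0 -0.08 -0.12" --pt "0 0 0 0 0 -0.11 -0.12" --pt "0 0 0 0 0 -0.14 -0.12" --pt "0 0 0 0 0 -0.17 -0.12" --pt "0 0 0 0 0 -0.17 -0.12"

```text
time_s: 23.85
ee_pos: [0.5787, 0.1045, 0.2229]
eef_rot: [3.136, -0.006, 0.901]
force: [0.6, -0.1, -0.5]
grip_width: 0.0414
```

```bash
python3 -c "
from h import *
o=st();to(o,[.38,-.1,.25],o['eef_rot'][2])"
```

```text
t 23.85 ee [0.5787 0.1045 0.2229] rpy [ 3.1359 -0.0058  0.9007] F [ 0.62 -0.13 -0.48] M [-0.051  0.132  0.011] w 0.0414 q [0.116 0.382 1.416 0.    1.336 0.786]
turn [ 0.33 -0.33 -0.  ] shift [-0.2835 -0.0285 -0.0289]
```

send_rows --pt "0 0 0 -0.04 -0.004 -0.01 -0.12" --pt "0 0 0 -0.08 -0.008 -0.02 -0.12" --pt "0 0 0 -0.12 -0.012 -0.03 -0.12" --pt "0 0 0 -0.16 -0.016 -0.03 -0.12" --pt "0 0 0 -0.2 -0.02 -0.03 -0.12" --pt "0 0 0 -0.24 -0.024 -0.03 -0.12" --pt "0 0 0 -0.28 -0.028 -0.03 -0.12" --pt "0 0 0 -0.28 -0.028 -0.03 -0.12"

```text
time_s: 24.65
ee_pos: [0.3793, -0.0997, 0.2477]
eef_rot: [3.14, 0.0, 0.897]
force: [-0.0, -0.3, 0.3]
grip_width: 0.0416
```

```bash
python3 - <<'E'
from h import *
from station import ctrl
st(); cell()
for n,(r0,r1,c0,c1) in(("side",(140,260,250,390)),("top",(190,290,180,310))):
    c=ctrl.camera(n); np.savez(f"{n}10.npz",**c); cv2.imwrite(f"pics/{n}10.png",cv2.resize(cv2.convertScaleAbs(c["pixels"][r0:r1,c0:c1,::-1],alpha=1.7),None,fx=4.5,fy=4.5,interpolation=2))
    cv2.imwrite(f"pics/{n}10f.png",c["pixels"][:,:,::-1])
E
```

```text
t 24.65 ee [ 0.3793 -0.0997  0.2477] rpy [3.1405e+00 2.0000e-04 8.9740e-01] F [-0.04 -0.33  0.26] M [-0.024  0.117 -0.032] w 0.0416 q [-3.500e-01 -8.300e-02  1.890e+00 -1.000e-03  1.333e+00  3.230e-01]
cell uv [225.97 233.61] nest x,y mm [ 0.25 46.48]
```

View pics/side10.png

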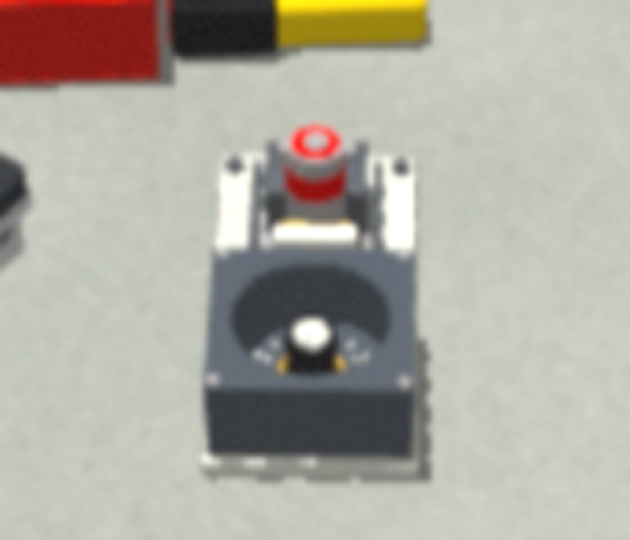

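View pics/top10.png

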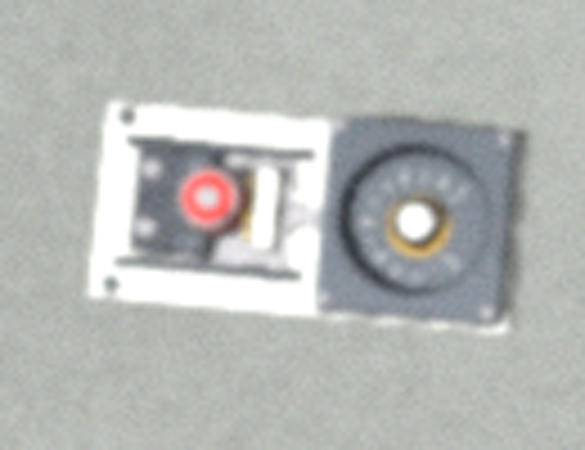

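View pics/side10f.png

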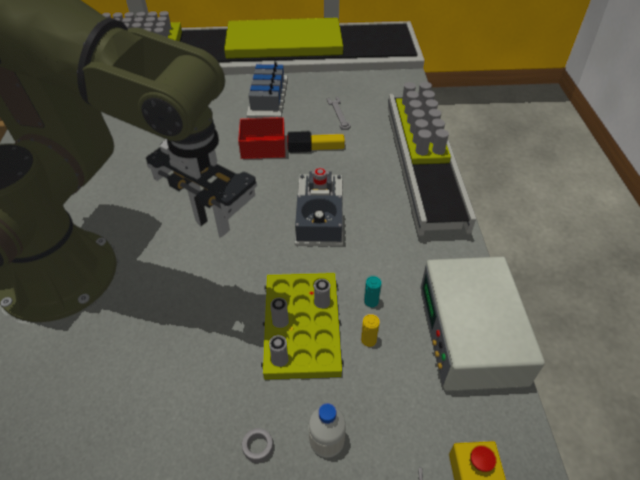

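The cell stands between the jaw and the V-block (ring at top px (226,234), side px (320,171)). The brass face is touching it and everything else is where it was. Handing in.

```bash
python3 -c "
from station import ctrl
print(ctrl.hand_in())"
```

```text
the job is handed in; nothing more can be done
None
```

I moved the red-banded cell from the lime tray to the nest, let go of it, turned the knob about 2.34 rad clockwise, then released the knob and backed the arm clear. I handed the job in at about 25 s of the 72 s allowed; the hand-in gave no verdict.

**Clamping force:** about 15–19 N, inferred rather than measured directly.
- **Running moment:** rose from about 0.21 N m of free drag to 0.30–0.35, which works out at 13–20 N. Single readings scattered by about ±0.03 N m (about 4 N).
- **Settled moment and angle:** the settled moment, and the knob angle turned after the cell stopped moving, both point to about 15 N.

**Last checks:**
- **Cell position:** the cell stands upright at about x +0.25 mm, y 46.5 mm of the nest. It had stopped moving over the last knob steps and stayed put after release, within about 0.2 mm.
- **Surroundings:** the brass jaw face touches the cell. By eye in the side view, the other cells and bench things are where they were, and the robot is clear.

**Disagreements:**
- **Cameras:** the two views differed by 3–7 mm in world y. I took a value between them after checking the side view against the known fingertip positions, and the knob grasp landed within about 1 mm.
- **Cell contact:** I did not see the jaw first touch the cell, because the arm hid it. The cell first touched one face of the V slightly off-centre, then slid into place.

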